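# Clamp a steel barrel in the inspection cradle

### The job

Lift the spring-loaded clamp bar of the inspection cradle out of its notch and turn it aside so that it parks on its ledge, then lay the thick steel barrel in the two V saddles and slide it along them towards the end stop until its sprung button is pushed right in and you feel the solid stop, without ramming it. Then turn the bar back over its notch and let it down gently, without letting it snap or forcing it, so that its pad clamps the barrel while the barrel still presses on the stop button, and let go. Leave the other things where they are.

Things in the scene. Friction and masses are not known exactly. Their poses are not given: they have to be found in the camera images.
- cradle: Dark steel inspection cradle, screwed down. Origin on the bench under the middle of the groove; z up, y along the groove towards the end stop, x from the groove to the clamp post (at x = 95 mm, y = 0). Base plate 12 mm thick. The other cradle entries use these axes.
- seat (a point): Where the middle of the barrel's axis lies when it is seated at cradle y = 0: x = 0, z = 60 mm. Axes as the cradle. It rests in two 90 degree V saddles, each 16 mm thick, centred at cradle y = -46 and +38 mm, arms up to 62 mm high and 27 mm to either side. Between the saddles (y = -38 to +30 mm) it is free down to the base plate, for fingers.
- ledge_top (a point): Middle of the flat top of the parking ledge, at cradle x = 87.5, y = -23.5, z = 92 mm. The steel ledge measures 45 mm (x) by 26 mm (y); its inner wall (y = -10.5 mm) is one side of the notch in which the bar lies when down, and the raised bar parks on its top.
- knob_grip (a point): Grip point of the clamp bar, on the axis of its upright round black knob (22 mm diameter, 42 mm tall; the point is 28 mm above the bar's top face, 14 mm below the knob's top), 95 mm from the turning axis. At lift 0, turn 0 it is at cradle x = 0, y = 0, z = 114 mm. The aluminium bar is 16 mm wide, 10 mm thick and ends 20 mm past the knob's axis.
- clamp_lift (a joint): Height of the bar, m: 0 = fully down (pad 4 mm below the top of a seated barrel), about 0.003 = pad pressed on the barrel, 0.016 = level with the ledge top, just out of the notch, 0.035 = highest. A damped spring pulls down: about 5 N at 0, 9 N at 0.02, plus 2 N of weight.
- clamp_turn (a joint): Turn of the bar about the upright axis at cradle x = 95 mm, y = 0, rad, anticlockwise from above: 0 = over its notch, pointing to cradle -x (solid limit), 1.57 = aside, pointing to cradle -y, 1.75 = end. Within about 0.07 of 0 it drops into the notch; from about 0.15 up a released bar rests on the ledge at lift 0.016 and stays there.
- pad: Rubber pad 20 x 14 x 5 mm under the clamp bar below the knob; origin in the middle of its top face.
- stop: End stop bracket, upright steel block 40 x 14 x 70 mm at cradle y = 105 mm; origin at its foot. At the barrel's axis height a screw (18 mm diameter) points to cradle -y. Its setting is not measured: its end face lies at cradle y = 57 to 73 mm. A rubber button (12 mm) stands out 4 mm farther, gives 3.3 mm on a spring (1 to 1.7 N), then is solid. Keep the push under 15 N.
- barrel: Thick plain steel barrel, 30 mm diameter, 130 mm long, about 0.4 kg, both ends alike. Origin in its middle on its axis; x along its axis. Starts in a wooden rest, axis 34 mm above the bench. To clear the stop button at any screw setting, lay its middle at cradle y = -16 mm or below. Friction in the saddles holds it against the button's spring.
- rest_a: Wooden rest of the steel barrel, 90 x 50 mm, 31 mm high, fixed. V blocks 36 mm either side of its middle; between them it is free for fingers down to 8 mm above the bench. Origin under its middle, x along the barrel.
- rest_b: The same rest with the brass tube; fixed.
- tube: Bystander: thinner brass tube, 20 mm diameter, 110 mm long, in the other rest. Not to be used.
- brass_block: Bystander: brass block 60 x 20 x 22 mm, loose. Origin under its middle.
- screwdriver: Bystander: screwdriver lying on the bench, loose.
- bearing_nut: Bystander: stepped steel thumb nut 38 mm wide, 26 mm high, loose. Origin under its middle.

How it is judged:
By the outcome, as a careful person would: the job done as asked, in the order asked, and still so for the second after the job is handed in, with the robot touching nothing.
It also fails if it takes over 72 s, if anything falls off the work surface, if the arm or the gripper's body presses on something with over 40 N, if the wrist force passes 120 N, or if a joint passes its speed limit or range.

### The arm

A 7-joint arm with a two-finger parallel gripper is mounted at the origin on the work surface. World frame = base frame: x ahead of the robot, y to its left, z up, the work surface at z = 0. Lengths are in m, angles in rad, forces in N, time in s.
With the tool pointing down it reaches from about 0.4 to 0.85 m from the base axis. Payload 4.5 kg.
Tool frame: the origin (TCP) lies between the finger pads; the fingertips stand 8 mm ahead of it and the grasp point (between the pads) lies 11 mm behind it; z points along the fingers, y is the direction in which the jaws open and shut (so a half turn about z gives the same grasp; the last joint's range is limited). The gripper opens to 88 mm and grips with 3 to 60 N. Pads are 18 mm wide; open, the fingers measure 123 mm over their backs; the gripper's body (75 mm by 187 mm) begins 45 mm behind the grasp point.
Start: joints at [1.313, 0.689, -0.195, 1.565, 0.157, 0.902, -0.215], TCP at [0.18, -0.599, 0.247] pointing down, gripper open.
Joint ranges: [-3.01, 3.01], [-0.46, 2.08], [-1.47, 1.51], [0.13, 2.56], [-1, 4.14], [0.04, 2.09], [-2.66, 2.66]. Speed limits (rad/s): [2.57, 2.57, 3.14, 3.14, 3.14, 3.14, 3.14].

### API

Orientations are given as a unit quaternion [x, y, z, w].
In Python, from plant import r gives the robot as it stands.
- The arm moves only by the tool carry_out, never from a script. Its argument "commands" is a list that holds one entry, the list of rows, each a list of 7 numbers: the turn, a rotation vector about the tool's x, y, z in rad, then the shift along the tool's x, y, z in cm, then the finger opening in cm, from 0 to 8.81. A call has 1 to 10 rows; each row is the pose to reach, as a shift and turn from the pose commanded when the call began, along the tool's axes at that moment; what a row does not reach only later rows make up. A row lasts 1/12 s, in which the tool goes at most 41.7 mm and 7.16 degrees, less where a joint would pass 70% of its speed; a pose out of reach is approached as far as the arm can. A call with a gripper value outside its range is refused whole. The fingers move at their own pace and stop on an object; "force" is the grip in N (left out, the last holds). Time passes only in rows, so rows that repeat a pose let the fingers close. It gives the time, the measured TCP pose, the force and the opening at its end, in the units of the state.
- r.get_state(): the state, without advancing time (a new reading comes with each control period).
- r.snapshot(name): name is "scene" or "top" or "wrist"; returns a dict with "pixels" (400x640x3 uint8, red, green, blue), "mtx" (3x3 intrinsics, pixels), "xyz" and "rotation" of the camera in the world. Camera axes: x right, y down, z forward; pixel columns grow to the right and rows downward; lengths in m; the calibration is good to about 2 mm. A picture is of the moment at which its call begins. There is no depth.
- r.finish_job(): hands the job in, once; it reports no verdict.
The state is a dict: "clock": time; "q": joint angles; "qd": joint speeds; "joint_torque": joint torques, N m; "tool_pos": TCP position; "eef_rot": TCP orientation; "contact_force": force on the tool from outside, world axes, zero at the start; "moment": the same for the moment, N m; "opening": opening from 0.0 (shut) to 1.0 (fully open).
Only numpy, scipy, OpenCV 4.12 (cv2) and the standard library are available. Lean on these libraries where they do the work, as an engineer would, in place of code of your own. Each camera call takes 0.05 s, during which the arm holds its last target.

## Working session

There is one attempt and no reset: what is moved stays moved. The work goes in short steps, Python scripts to look and compute and a tool call to move; the robot and the scene stay as the last step left them, time stands still between calls to the robot, and variables do not carry over. Pictures are saved under pics/ and viewed, and the job is handed in when it is done.

Besides the shell and the picture viewer there is one more tool, called as a command line: name --argument value ..., lists and objects as JSON in quotes. carry_out: Moves the arm, as the interface text tells. Its arguments: {"type":"object","properties":{"commands":{"type":"array"},"force":{"type":"number"}},"required":["commands"]}

```bash
ls; mkdir -p pics
python3 - <<'E'
from plant import r
import cv2
s=r.get_state(); print(s)
for n in ["scene","top","wrist"]:
    d=r.snapshot(n); cv2.imwrite(f"pics/{n}0.png",d["pixels"][:,:,::-1]); print(n,d["mtx"].tolist(),d["xyz"],d["rotation"])
E
```

```text
pics
{'clock': 0.0, 'q': array([ 1.31284092,  0.68998364, -0.19451642,  1.56633173,  0.15730961,
        0.90251791, -0.21514092]), 'qd': array([-0.00077179, -0.00036934, -0.00078393,  0.00012764,  0.00021369,
        0.00185784, -0.0009904 ]), 'joint_torque': array([ 3.50812988e-04, -5.27556968e+01, -1.26655776e+00, -1.53426594e+01,
       -5.24457183e-02,  6.69042289e-03,  1.92358975e-04]), 'tool_pos': array([ 0.17954443, -0.59800969,  0.24591359]), 'eef_rot': array([ 9.89374659e-01,  1.45385454e-01, -2.04367344e-04, -9.00888995e-04]), 'contact_force': array([ 0.26025462, -1.18088666, -0.40715444]), 'moment': array([ 0.03423325,  0.04507547, -0.04301456]), 'opening': 0.9984963205763224}
scene [[400.12127016965735, 0.0, 316.1621950704822], [0.0, 400.12127016965735, 200.35079086363103], [0.0, 0.0, 1.0]] [1.15926938 0.16152901 0.57491462] [ 0.54379357  0.70425818 -0.36480048 -0.2742801 ]
top [[390.74274097496595, 0.0, 316.4243221421389], [0.0, 390.74274097496595, 204.17573317035414], [0.0, 0.0, 1.0]] [0.4403391  0.00915343 0.97132551] [-0.70399575  0.70937156 -0.02850246  0.01922472]
wrist [[326.7886892641206, 0.0, 324.08689053875946], [0.0, 326.7886892641206, 205.47212989256676], [0.0, 0.0, 1.0]] [ 0.25847687 -0.5739962   0.38358566] [ 0.79207146 -0.58875653 -0.09648222  0.12915004]
```

View pics/top0.png

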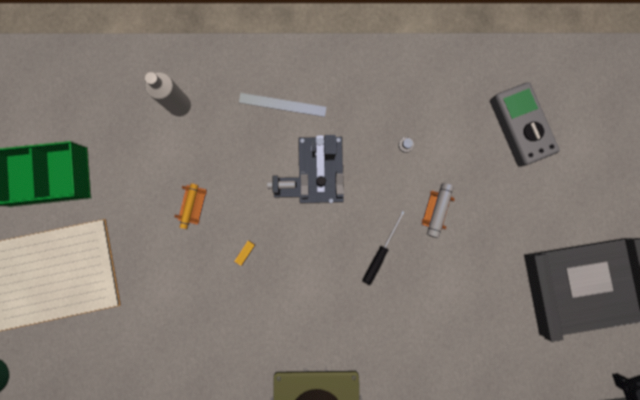

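View pics/scene0.png

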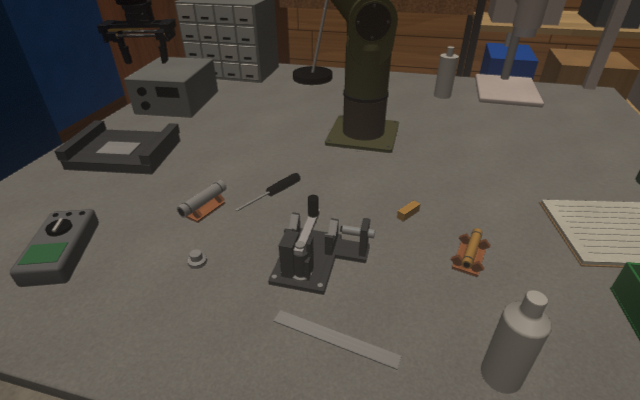

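View pics/wrist0.png

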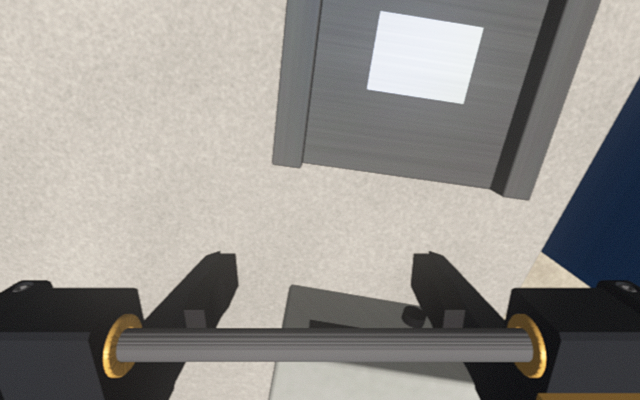

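Top view: the cradle is near (320,170) with the stop to its left (world +y), the barrel near (440,210), the tube near (192,207). I'll zoom in on these.

```bash
cat > h.py <<'E'
from plant import r
import numpy as np, cv2
from scipy.spatial.transform import Rotation as R
def cam(n):
    d=r.snapshot(n); return d
def ray(d,uv,z):
    K=d["mtx"];Rm=R.from_quat(d["rotation"]).as_matrix()
    v=Rm@np.linalg.inv(K)@np.array([uv[0],uv[1],1.]); o=np.array(d["xyz"])
    return o+v*(z-o[2])/v[2]
def proj(d,p):
    Rm=R.from_quat(d["rotation"]).as_matrix(); c=Rm.T@(np.array(p)-d["xyz"]); u=d["mtx"]@c; return u[:2]/u[2]
def crop(d,x0,y0,x1,y1,k,name):
    im=d["pixels"][y0:y1,x0:x1,::-1]; im=cv2.resize(im,None,fx=k,fy=k,interpolation=cv2.INTER_CUBIC); cv2.imwrite("pics/"+name,im)
E
python3 - <<'E'
from h import *
d=cam("top"); crop(d,255,120,355,220,6,"t1.png"); crop(d,400,130,480,250,5,"t2.png")
print(ray(d,(320,170),0),ray(d,(440,210),.034), ray(d,(320,380),0))
s=cam("scene"); crop(s,260,180,390,300,6,"s1.png"); crop(s,165,165,245,235,8,"s2.png")
print(ray(s,(203,198),.034))
np.save("pics/top.npy",d["pixels"]);np.save("pics/scene.npy",s["pixels"])
E
```

```text
[ 0.59177041 -0.01351819  0.        ] [ 0.48745336 -0.30136525  0.034     ] [ 0.07973626 -0.00908414  0.        ]
[ 0.48892764 -0.29849991  0.034     ]
```

View pics/t1.png

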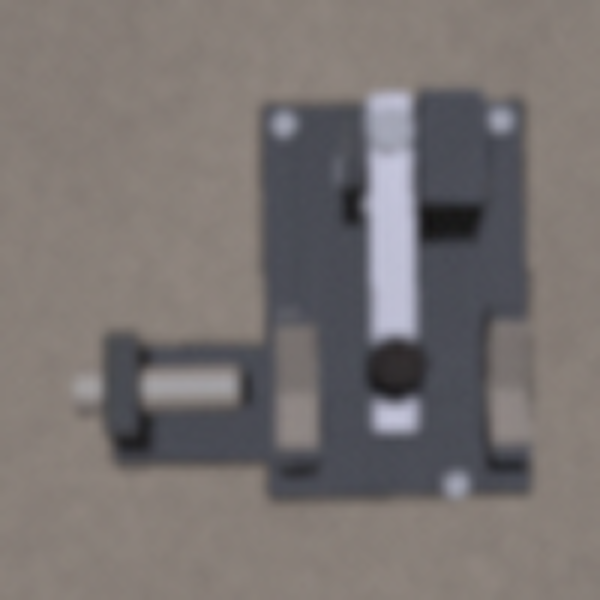

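View pics/t2.png

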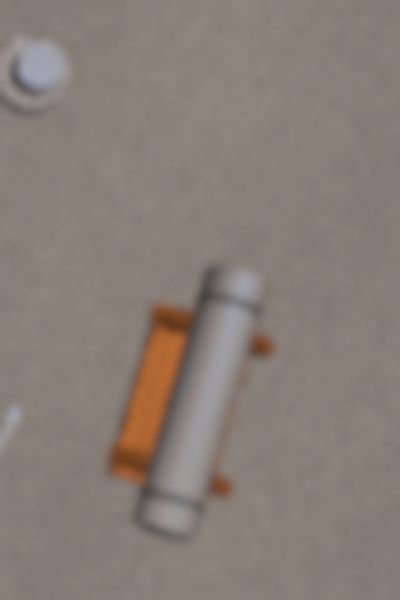

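View pics/s1.png

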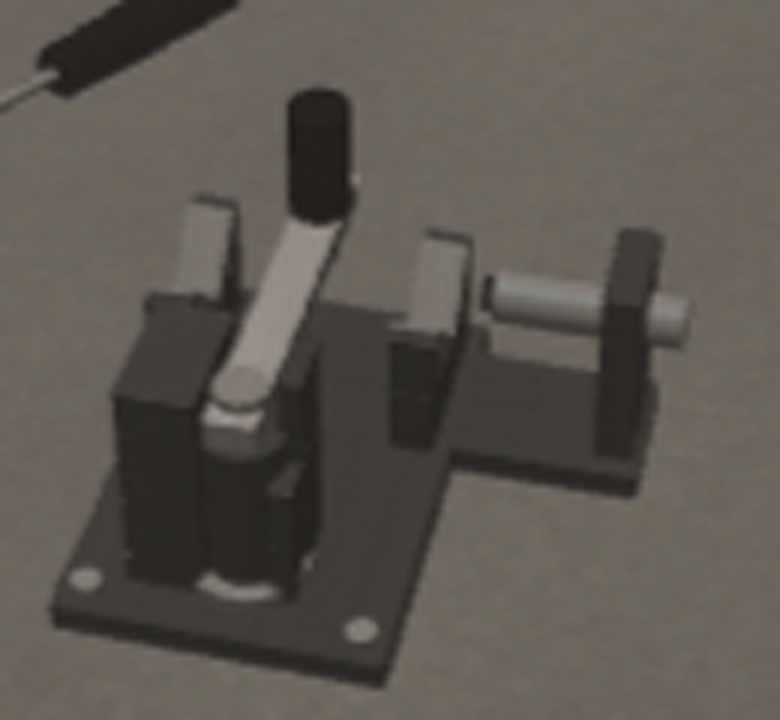

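View pics/s2.png

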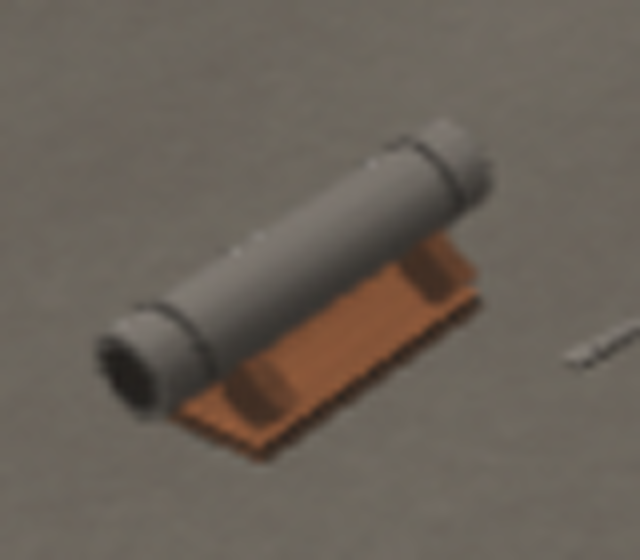

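Run:
```python
from h import *
d=cam("top"); s=cam("scene")
def P(X,Y,x0,y0,k): return (x0+(X+.5)/k-.5, y0+(Y+.5)/k-.5)
T=lambda X,Y:P(X,Y,255,120,6); S=lambda X,Y:P(X,Y,260,180,6)
def tri(a,b):
    A=[];B=[]
    for c,uv in ((d,a),(s,b)):
        o=np.array(c["xyz"]); v=ray(c,uv,0)-o; v/=np.linalg.norm(v); M=np.eye(3)-np.outer(v,v); A.append(M);B.append(M@o)
    x,res,_,_=np.linalg.lstsq(np.vstack(A),np.hstack(B),rcond=None); return x, np.sqrt(res)
print("knob top T",ray(d,T(396,366),.128),"S",ray(s,S(320,103),.128))
print("knob tri",tri(T(396,366),S(320,103)))
print("cap T",ray(d,T(391,130),.090),"S",ray(s,S(241,387),.090), tri(T(391,130),S(241,387)))
# bar ends mid (top face z .086)
print("bar end",ray(d,T(397,433),.086))
print("plate corners",[ray(d,T(*c),.012).round(4).tolist() for c in ((265,102),(523,98),(530,490),(270,495))])
print("plate S",[ray(s,S(*c),.012).round(4).tolist() for c in ((55,606),(384,670))])
print("screw tip",ray(d,T(243,385),.060),"S",ray(s,S(497,297),.060),tri(T(243,385),S(497,297)))
print("bolt T", [ray(d,T(*c),.013).round(4).tolist() for c in ((284,124),(502,121),(457,486))])
print("bolt S", [ray(s,S(*c),.013).round(4).tolist() for c in ((86,578),(361,630))])
# barrel by mask: silver pixels? use crop points  ends
T2=lambda X,Y:P(X,Y,400,130,5)
S2=lambda X,Y:P(X,Y,165,165,8)
print("barrel ends T",ray(d,T2(234,281),.034),ray(d,T2(168,521),.034))
print("near end centre S",ray(s,S2(128,370),.034))
```

```text
knob top T [ 0.54862557 -0.01159736  0.128     ] S [ 0.54934439 -0.01277231  0.128     ]
knob tri (array([ 0.54882449, -0.01224107,  0.12769738]), array([0.00092645]))
cap T [ 0.64400585 -0.01141971  0.09      ] S [ 0.64625116 -0.01142669  0.09      ] (array([ 0.64446238, -0.01173229,  0.08835335]), array([0.00040096]))
bar end [ 0.52843527 -0.01278618  0.086     ]
plate corners [[0.6741, 0.0389, 0.012], [0.6752, -0.0682, 0.012], [0.5119, -0.0691, 0.012], [0.5106, 0.0377, 0.012]]
plate S [[0.6764, -0.0662, 0.012], [0.6761, 0.0404, 0.012]]
screw tip [0.55026772 0.04659064 0.06      ] S [0.55057108 0.04778032 0.06      ] (array([0.55020895, 0.04715002, 0.0595923 ]), array([0.00078232]))
bolt T [[0.6645, 0.0311, 0.013], [0.6653, -0.0593, 0.013], [0.5137, -0.039, 0.013]]
bolt S [[0.6636, -0.0605, 0.013], [0.663, 0.0298, 0.013]]
barrel ends T [ 0.54602952 -0.31866479  0.034     ] [ 0.43035767 -0.28328064  0.034     ]
near end centre S [ 0.54660832 -0.3236909   0.034     ]
```

```bash
cat >> h.py <<'E'
def down(yaw): # tool x at yaw, z down
    c,s=np.cos(yaw),np.sin(yaw); return R.from_matrix(np.array([[c,s,0],[s,-c,0],[0,0,-1.]]))
def to(x,y,z,yawdeg,st=None):
    st=st or r.get_state(); q=R.from_quat(st["eef_rot"])
    sh=q.inv().apply(np.array([x,y,z])-st["tool_pos"])*100
    rv=(q.inv()*down(np.radians(yawdeg))).as_rotvec()
    print("rotvec",rv.round(3),"shift cm",sh.round(2)," dist mm %.0f ang deg %.1f rows>= %.1f"%(np.linalg.norm(sh)*10,np.degrees(np.linalg.norm(rv)),max(np.linalg.norm(sh)*10/41.7,np.degrees(np.linalg.norm(rv))/7.16)))
def stat():
    s=r.get_state(); m=R.from_quat(s["eef_rot"]).as_matrix()
    print("t %.2f"%s["clock"],"tcp",s["tool_pos"].round(4),"yaw %.2f tilt %.2f"%(np.degrees(np.arctan2(m[1,0],m[0,0])),np.degrees(np.arccos(-m[2,2]))),"F",s["contact_force"].round(2),"open",round(s["opening"],3),"q",s["q"].round(2))
E
python3 - <<'E'
from h import *
stat(); to(.43,-.27,.25,16.7); to(.43,-.27,.25,-17)
E
```

```text
t 0.35 tcp [ 0.1798 -0.5984  0.2465] yaw 16.72 tilt 0.02 F [-0.76  0.27  0.69] open 1.001 q [ 1.31  0.69 -0.19  1.57  0.16  0.9  -0.22]
rotvec [-0.  0.  0.] shift cm [ 33.41 -24.26  -0.34]  dist mm 413 ang deg 0.0 rows>= 9.9
rotvec [-0.     0.     0.589] shift cm [ 33.41 -24.26  -0.34]  dist mm 413 ang deg 33.7 rows>= 9.9
```

carry_out --commands '[[[0,0,0.06,3.3,-2.4,0,8.8],[0,0,0.12,6.6,-4.8,0,8.8],[0,0,0.18,10,-7.2,0,8.8],[0,0,0.24,13.4,-9.6,0,8.8],[0,0,0.3,16.7,-12.1,0,8.8],[0,0,0.36,20,-14.5,0,8.8],[0,0,0.42,23.4,-17,0,8.8],[0,0,0.48,26.8,-19.4,0,8.8],[0,0,0.54,30.1,-21.8,-0.2,8.8],[0,0,0.589,33.4,-24.3,-0.3,8.8]]]'

```text
clock: 1.18
tool_pos: [0.431, -0.2681, 0.25]
eef_rot: [0.989, -0.149, 0.0, 0.0]
contact_force: [1.9, -0.5, -0.4]
opening: 0.996
```

Run:
```python
from h import *
stat(); d=cam("wrist"); cv2.imwrite("pics/w1.png",d["pixels"][:,:,::-1]); np.savez("pics/w1.npz",**{k:np.array(v) for k,v in d.items()})
stat()
for p in ((.546,-.319,.034),(.430,-.283,.034),(.488,-.301,.034)): print(proj(d,p))
```

```text
t 1.18 tcp [ 0.431  -0.2681  0.25  ] yaw -17.19 tilt 0.05 F [ 1.89 -0.49 -0.36] open 0.996 q [ 0.45  0.53  0.02  1.92 -0.02  0.69 -1.39]
t 1.23 tcp [ 0.4383 -0.258   0.2501] yaw -16.41 tilt 0.48 F [ 3.03  5.04 -0.13] open 0.995 q [ 0.44  0.53  0.01  1.92 -0.02  0.69 -1.39]
[338.90173217  50.48041843]
[337.18320141 171.4904723 ]
[337.99398588 114.39922049]
```

View pics/w1.png

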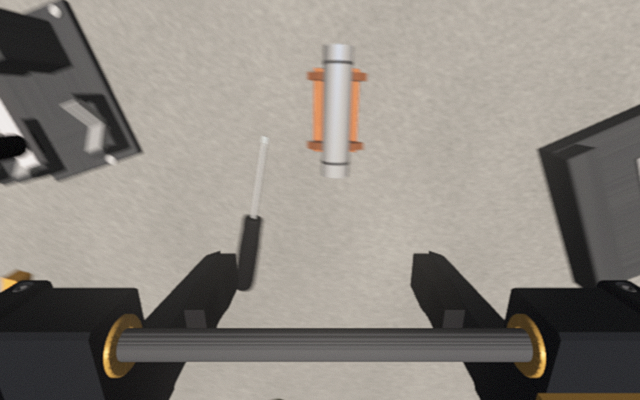

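Run:
```python
from h import *
stat(); d=cam("wrist"); stat()
crop(d,260,0,420,200,4,"w2.png"); np.savez("pics/w2.npz",**{k:np.array(v) for k,v in d.items()})
```

```text
t 1.23 tcp [ 0.4383 -0.258   0.2501] yaw -16.41 tilt 0.48 F [ 3.03  5.04 -0.13] open 0.995 q [ 0.44  0.53  0.01  1.92 -0.02  0.69 -1.39]
t 1.28 tcp [ 0.4358 -0.2616  0.2499] yaw -16.23 tilt 0.32 F [ 0.62 -0.49  0.21] open 0.995 q [ 0.44  0.53  0.01  1.92 -0.02  0.69 -1.38]
```

View pics/w2.png

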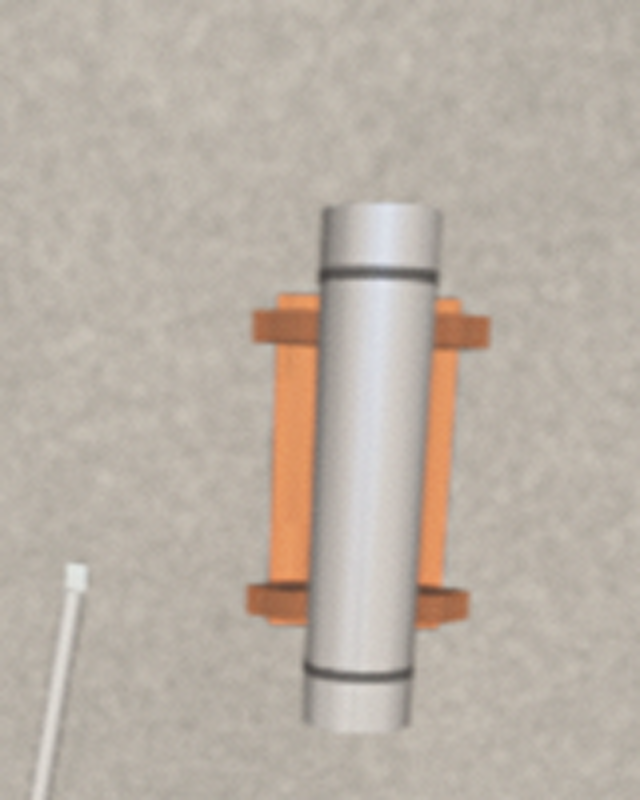

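```bash
python3 - <<'E'
from h import *
d=dict(np.load("pics/w2.npz",allow_pickle=True))
W=lambda X,Y:(260+(X+.5)/4-.5,(Y+.5)/4-.5)
print(d["xyz"])
L=[]
for a,b in (((319,271),(439,277)),((305,668),(412,675)),((321,212),(441,212)),((304,722),(409,725))):
    p,q=ray(d,W(*a),.036),ray(d,W(*b),.036); m=(p+q)/2; L.append(m); print(m.round(4),"width %.1f"%(1e3*np.linalg.norm(p-q)))
for i in (0,2):
    v=L[i]-L[i+1]; print("mid",((L[i]+L[i+1])/2).round(4),"len %.1f yaw %.2f"%(1e3*np.linalg.norm(v),np.degrees(np.arctan2(v[1],v[0]))))
E
python3 - <<'E'
import sys; sys.path.insert(0,'.')
from h import *
stat(); to(.549,-.012,.17,0); to(.549,-.012,.20,10)
E
```

```text
[ 0.5163985  -0.28192744  0.38798685]
[ 0.5351 -0.3164  0.036 ] width 29.9
[ 0.4396 -0.2855  0.036 ] width 29.3
[ 0.5486 -0.3204  0.036 ] width 29.4
[ 0.4257 -0.2812  0.036 ] width 29.0
mid [ 0.4874 -0.3009  0.036 ] len 100.4 yaw -17.91
mid [ 0.4871 -0.3008  0.036 ] len 129.0 yaw -17.69
t 1.28 tcp [ 0.4358 -0.2616  0.2499] yaw -16.23 tilt 0.32 F [ 0.62 -0.49  0.21] open 0.995 q [ 0.44  0.53  0.01  1.92 -0.02  0.69 -1.38]
rotvec [-0.004 -0.003 -0.283] shift cm [  3.87 -27.09   8.13]  dist mm 286 ang deg 16.2 rows>= 6.8
rotvec [-0.004 -0.004 -0.458] shift cm [  3.88 -27.11   5.13]  dist mm 279 ang deg 26.2 rows>= 6.7
```

Wrist view confirms the barrel: middle (0.487, -0.301), yaw -17.8°, 129 x 29.5 mm. Now over the knob.

carry_out --commands '[[[0,0,-0.04,0.6,-3.8,0.6,6],[0,0,-0.08,1.1,-7.6,1.6,6],[0,0,-0.12,1.7,-11.4,2.8,6],[0,0,-0.16,2.3,-15.2,4,6],[0,0,-0.2,2.8,-19,5,6],[0,0,-0.23,3.2,-22,6,6],[0,0,-0.26,3.5,-24.5,6.6,6],[0,0,-0.283,3.8,-26.3,7,6],[0,0,-0.283,3.9,-27.1,7.1,6],[0,0,-0.283,3.9,-27.1,7.1,6]]]'

```text
clock: 2.12
tool_pos: [0.547, -0.0203, 0.1784]
eef_rot: [1.0, -0.006, 0.0, -0.001]
contact_force: [-0.3, 0.7, 0.9]
opening: 0.683
```

Run:
```python
from h import *
stat(); d=cam("wrist"); cv2.imwrite("pics/w3.png",d["pixels"][:,:,::-1]); np.savez("pics/w3.npz",**{k:np.array(v) for k,v in d.items()})
stat(); print(proj(d,(.549,-.012,.128)),proj(d,(.644,-.012,.09))); to(.549,-.012,.17,0)
```

```text
t 2.12 tcp [ 0.547  -0.0203  0.1784] yaw -0.66 tilt 0.06 F [-0.31  0.74  0.9 ] open 0.683 q [-0.04  0.68 -0.01  1.87  0.01  0.58 -1.64]
t 2.17 tcp [ 0.5464 -0.0224  0.1787] yaw -0.81 tilt 0.03 F [-0.05 -0.04 -0.03] open 0.679 q [-0.04  0.68 -0.01  1.88  0.01  0.58 -1.64]
[311.24406593 231.9553097 ] [309.97975741  72.05682741]
rotvec [ 0.     0.    -0.014] shift cm [ 0.25 -1.04  0.87]  dist mm 14 ang deg 0.8 rows>= 0.3
```

View pics/w3.png

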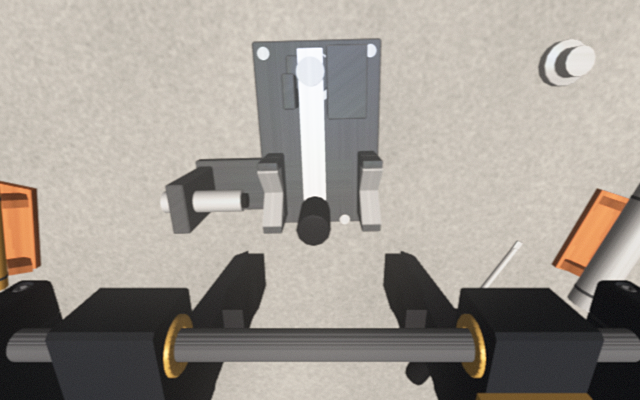

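The wrist view shows the knob top near (314,229), pivot cap (310,71), screw end with button near (244,201). Now measuring these.

Run:
```python
from h import *
d=dict(np.load("pics/w3.npz",allow_pickle=True))
d["pixels"]=d["pixels"]; crop(d,150,30,400,250,3,"w3c.png")
```

```text
(no output)
```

View pics/w3c.png

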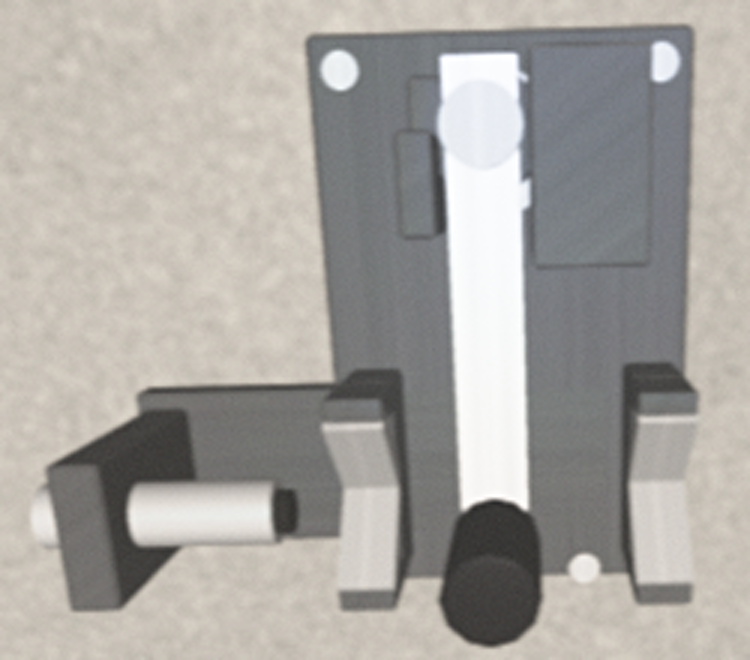

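Run:
```python
from h import *
d=dict(np.load("pics/w3.npz",allow_pickle=True))
W=lambda X,Y:(150+(X+.5)/3-.5,30+(Y+.5)/3-.5)
print("knob",ray(d,W(490,600),.128))
print("cap",ray(d,W(480,123),.0885))
for n,c,z in (("screwface",(274,513),.062),("btn",(297,512),.061),("ledge",(535,45),.092),("ledge",(652,45),.092),("ledge",(649,262),.092),("ledge",(537,266),.092),("bolt",(340,70),.013),("saddleL top",(361,488),.05),("saddleR",(660,484),.05)): print(n,ray(d,W(*c),z).round(4))
```

```text
knob [ 0.55053171 -0.01312915  0.128     ]
cap [ 0.64493164 -0.01175913  0.0885    ]
screwface [0.5491 0.0478 0.062 ]
btn [0.549  0.0418 0.061 ]
ledge [ 0.6595 -0.0237  0.092 ]
ledge [ 0.6592 -0.0479  0.092 ]
ledge [ 0.6158 -0.0485  0.092 ]
ledge [ 0.6152 -0.0238  0.092 ]
bolt [0.6644 0.0304 0.013 ]
saddleL top [0.5525 0.0258 0.05  ]
saddleR [ 0.5527 -0.0586  0.05  ]
```

Run:
```python
from h import *
stat(); to(.5497,-.0127,.103,0.5)
```

```text
t 2.17 tcp [ 0.5464 -0.0224  0.1787] yaw -0.81 tilt 0.03 F [-0.05 -0.04 -0.03] open 0.679 q [-0.04  0.68 -0.01  1.88  0.01  0.58 -1.64]
rotvec [ 0.     0.    -0.023] shift cm [ 0.32 -0.98  7.57]  dist mm 76 ang deg 1.3 rows>= 1.8
```

carry_out --commands '[[[0,0,-0.01,0.2,-0.5,0.5,6],[0,0,-0.02,0.3,-0.9,1.5,6],[0,0,-0.023,0.3,-1,3,6],[0,0,-0.023,0.3,-1,4.5,6],[0,0,-0.023,0.3,-1,5.7,6],[0,0,-0.023,0.3,-1,6.7,5],[0,0,-0.023,0.3,-1,7.3,4],[0,0,-0.023,0.3,-1,7.5,3.5],[0,0,-0.023,0.3,-1,7.5,3.2],[0,0,-0.023,0.3,-1,7.5,3.2]]]' --force 10

```text
clock: 3.0
tool_pos: [0.5499, -0.0123, 0.104]
eef_rot: [1.0, 0.004, 0.0, 0.0]
contact_force: [0.1, 0.8, 0.3]
opening: 0.361
```

Run:
```python
from h import *
stat(); d=cam("wrist"); cv2.imwrite("pics/w4.png",d["pixels"][:,:,::-1]);stat(); to(.5497,-.0127,.103,0.5)
print(proj(d,(.5497,-.0127,.128)))
```

```text
t 3.00 tcp [ 0.5499 -0.0123  0.104 ] yaw 0.49 tilt 0.04 F [0.05 0.77 0.27] open 0.361 q [-0.05  0.81 -0.01  1.91  0.03  0.42 -1.65]
t 3.05 tcp [ 0.55   -0.0122  0.1042] yaw 0.49 tilt 0.06 F [-0.08  0.88  0.17] open 0.364 q [-0.05  0.81 -0.01  1.91  0.03  0.42 -1.65]
rotvec [ 0.    -0.001 -0.   ] shift cm [-0.03  0.05  0.12]  dist mm 1 ang deg 0.1 rows>= 0.0
[325.73375234 308.12876035]
```

View pics/w4.png

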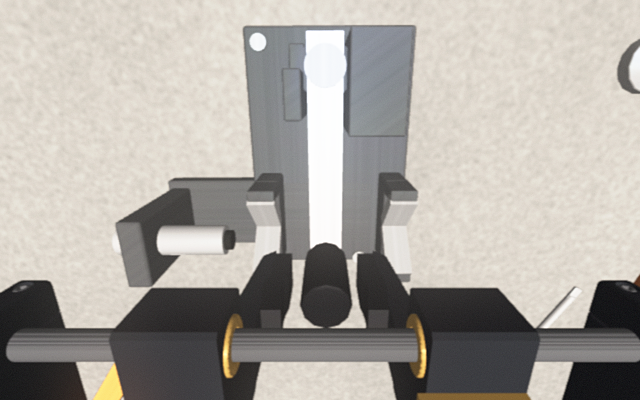

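Knob sits centred between the fingers at about (326,300). Closing on it.

carry_out --commands '[[[0,0,0,0,0,0,2.6],[0,0,0,0,0,0,2.3],[0,0,0,0,0,0,1.8],[0,0,0,0,0,0,1],[0,0,0,0,0,0,1],[0,0,0,0,0,0,1]]]' --force 40

```text
clock: 3.55
tool_pos: [0.5498, -0.0126, 0.1039]
eef_rot: [1.0, 0.004, 0.0, 0.0]
contact_force: [0.0, -1.5, 2.3]
opening: 0.233
```

Run:
```python
from h import *
stat()
```

```text
t 3.55 tcp [ 0.5498 -0.0126  0.1039] yaw 0.49 tilt 0.04 F [ 0.04 -1.52  2.26] open 0.233 q [-0.05  0.81 -0.01  1.91  0.03  0.42 -1.65]
```

carry_out --commands '[[[0,0,0,0,0,-0.2,1],[0,0,0,0,0,-0.5,1],[0,0,0,0,0,-0.8,1],[0,0,0,0,0,-1.2,1],[0,0,0,0,0,-1.6,1],[0,0,0,0,0,-2,1],[0,0,0,0,0,-2.3,1],[0,0,0,0,0,-2.5,1],[0,0,0,0,0,-2.5,1]]]' --force 40

```text
clock: 4.3
tool_pos: [0.5505, -0.0124, 0.1286]
eef_rot: [1.0, 0.004, 0.001, 0.0]
contact_force: [5.1, -2.2, -11.7]
opening: 0.239
```

Run:
```python
from h import *
stat(); d=cam("scene"); crop(d,250,160,390,290,5,"s5.png")
```

```text
t 4.30 tcp [ 0.5505 -0.0124  0.1286] yaw 0.49 tilt 0.10 F [  5.06  -2.18 -11.67] open 0.239 q [-0.05  0.76 -0.02  1.9   0.02  0.47 -1.65]
```

View pics/s5.png

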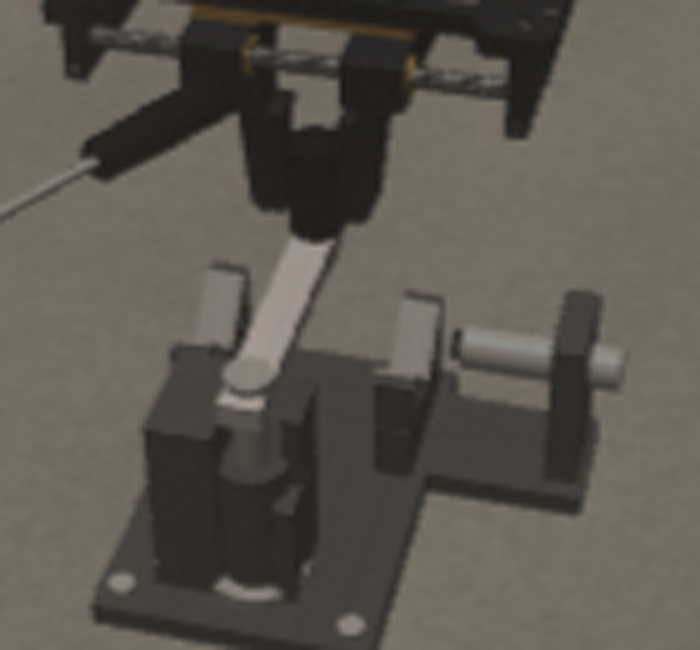

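carry_out --commands '[[[0,0,-0.05,0.01,0.48,0,1],[0,0,-0.13,0.08,1.23,0,1],[0,0,-0.23,0.25,2.17,0,1],[0,0,-0.34,0.54,3.17,0,1],[0,0,-0.45,0.95,4.13,0,1],[0,0,-0.56,1.45,5.05,0,1],[0,0,-0.67,2.05,5.9,0,1],[0,0,-0.78,2.75,6.68,0,1],[0,0,-0.86,3.3,7.2,0,1],[0,0,-0.9,3.59,7.44,0,1]]]'

```text
clock: 5.18
tool_pos: [0.5862, -0.0859, 0.1277]
eef_rot: [0.898, 0.44, -0.0, -0.001]
contact_force: [2.8, 1.4, -12.7]
opening: 0.239
```

Run:
```python
from h import *
stat(); t=np.radians(.5)+.9; print(.6447-.095*np.cos(t),-.0118-.095*np.sin(t))
```

```text
t 5.18 tcp [ 0.5862 -0.0859  0.1277] yaw 52.24 tilt 0.11 F [  2.82   1.35 -12.72] open 0.239 q [ 0.23  0.82 -0.29  1.76  0.36  0.62 -0.93]
0.5862986959275109 -0.08672855051736063
```

carry_out --commands '[[[0,0,-0.05,0.01,0.48,0,1],[0,0,-0.14,0.09,1.33,0,1],[0,0,-0.25,0.3,2.35,0,1],[0,0,-0.36,0.61,3.35,0,1],[0,0,-0.46,0.99,4.22,0,1],[0,0,-0.54,1.35,4.88,0,1],[0,0,-0.58,1.55,5.21,0,1],[0,0,-0.6,1.66,5.36,0,1],[0,0,-0.6,1.66,5.36,0.1,1],[0,0,-0.6,1.66,5.36,0.2,1]]]'

```text
clock: 6.02
tool_pos: [0.6378, -0.1063, 0.1259]
eef_rot: [0.729, 0.684, -0.001, -0.0]
contact_force: [2.5, -0.0, -10.9]
opening: 0.24
```

carry_out --commands '[[[0,0,0,0,0,0.2,1],[0,0,0,0,0,0.3,1],[0,0,0,0,0,0.4,1],[0,0,0,0,0,0.5,1],[0,0,0,0,0,0.6,1],[0,0,0,0,0,0.7,1],[0,0,0,0,0,0.7,1]]]'

```text
clock: 6.6
tool_pos: [0.639, -0.1068, 0.1208]
eef_rot: [0.729, 0.685, -0.0, 0.001]
contact_force: [-0.3, -2.7, -0.2]
opening: 0.237
```

Run:
```python
from h import *
stat(); d=cam("scene"); crop(d,230,140,390,290,5,"s6.png")
```

```text
t 6.60 tcp [ 0.639  -0.1068  0.1208] yaw 86.42 tilt 0.10 F [-0.28 -2.67 -0.24] open 0.237 q [ 0.34  0.91 -0.46  1.58  0.53  0.78 -0.42]
```

View pics/s6.png

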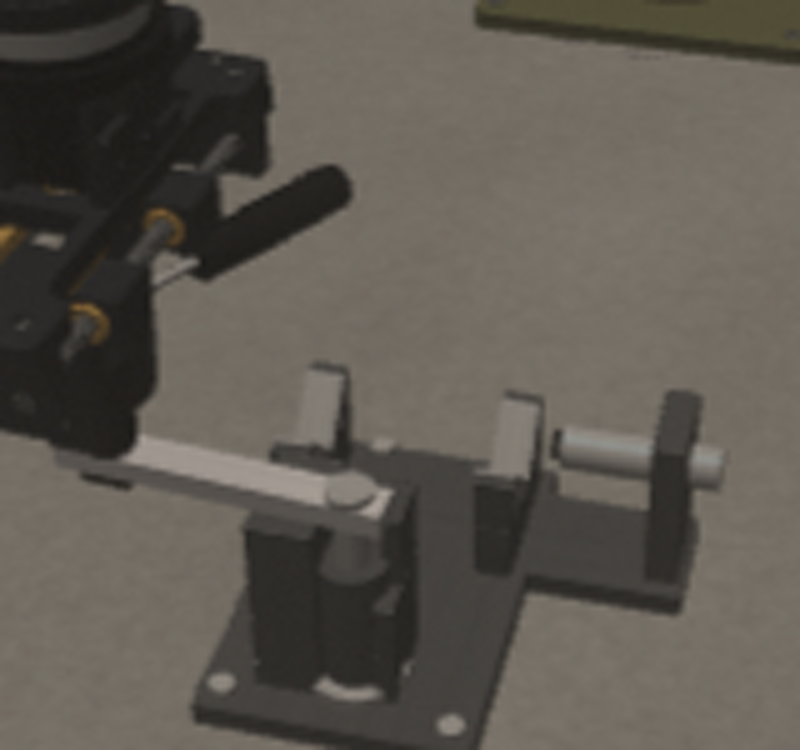

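Bar rests on the ledge: the vertical load went to zero at 17 mm lift. Release and rise.

carry_out --commands '[[[0,0,0,0,0,0,2.6],[0,0,0,0,0,0,3.5],[0,0,0,0,0,0,5],[0,0,0,0,0,0,6],[0,0,0,0,0,-1,6],[0,0,0,0,0,-3,6],[0,0,0,0,0,-5.5,6],[0,0,0,0,0,-7.5,6],[0,0,0,0,0,-8,6]]]'

```text
clock: 7.4
tool_pos: [0.6409, -0.1054, 0.204]
eef_rot: [0.729, 0.685, 0.003, 0.002]
contact_force: [1.2, 0.2, 0.4]
opening: 0.676
```

Run:
```python
from h import *
stat(); to(.4873,-.3009,.12,-17.8); d=cam("scene"); crop(d,230,140,390,290,5,"s7.png")
```

```text
t 7.40 tcp [ 0.6409 -0.1054  0.204 ] yaw 86.46 tilt 0.39 F [1.18 0.21 0.42] open 0.676 q [ 0.36  0.81 -0.52  1.53  0.46  0.93 -0.36]
rotvec [ 0.004 -0.007  1.82 ] shift cm [-20.47 -14.18   8.29]  dist mm 262 ang deg 104.3 rows>= 14.6
```

View pics/s7.png

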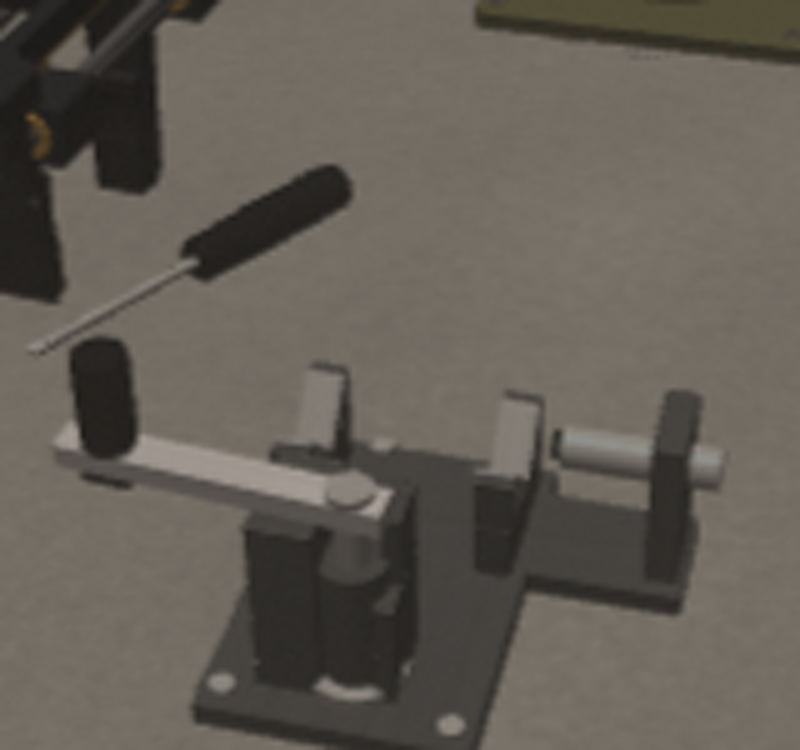

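carry_out --commands '[[[0,0,-0.1,-1.5,-1,0,6],[0,0,-0.22,-3.6,-2.5,0,6],[0,0,-0.34,-6,-4.2,0.6,6],[0,0,-0.46,-8.5,-6,1.5,6],[0,0,-0.58,-11,-7.7,2.5,6],[0,0,-0.7,-13.5,-9.4,3.5,6],[0,0,-0.82,-16,-11,4.5,6],[0,0,-0.94,-18,-12.5,5.5,6],[0,0,-1.06,-19.6,-13.6,6,6],[0,0,-1.17,-20.4,-14.2,6.3,6]]]'

```text
clock: 8.28
tool_pos: [0.4805, -0.3035, 0.1344]
eef_rot: [0.228, 0.974, -0.001, -0.002]
contact_force: [-0.7, 0.1, 1.4]
opening: 0.684
```

Run:
```python
from h import *
stat(); to(.4873,-.3009,.12,162.2);
```

```text
t 8.28 tcp [ 0.4805 -0.3035  0.1344] yaw 153.62 tilt 0.29 F [-0.73  0.11  1.37] open 0.684 q [ 0.91  0.88 -0.78  1.81  0.84  0.82  0.81]
rotvec [-0.002 -0.005 -0.15 ] shift cm [-0.5   0.54  1.44]  dist mm 16 ang deg 8.6 rows>= 1.2
```

carry_out --commands '[[[0,0,-0.08,-0.3,0.3,0.4,6],[0,0,-0.15,-0.5,0.5,0.8,6],[0,0,-0.15,-0.5,0.5,1.2,6],[0,0,-0.15,-0.5,0.5,1.4,6],[0,0,-0.15,-0.5,0.5,1.4,6]]]'

```text
clock: 8.7
tool_pos: [0.4903, -0.2983, 0.1218]
eef_rot: [0.156, 0.988, 0.0, -0.001]
contact_force: [0.5, 1.3, 0.5]
opening: 0.681
```

Run:
```python
from h import *
stat(); d=cam("wrist"); cv2.imwrite("pics/w8.png",d["pixels"][:,:,::-1]);stat(); to(.4873,-.3009,.027,162.2)
for t in (-.065,-.05,.0,.05,.065): print(proj(d,(.4873+t*np.cos(np.radians(-17.8)),-.3009+t*np.sin(np.radians(-17.8)),.049)).round())
```

```text
t 8.70 tcp [ 0.4903 -0.2983  0.1218] yaw 162.01 tilt 0.11 F [0.45 1.3  0.48] open 0.681 q [ 0.91  0.92 -0.8   1.81  0.89  0.82  0.91]
t 8.75 tcp [ 0.4905 -0.2984  0.1222] yaw 162.03 tilt 0.07 F [-0.1   0.43  0.41] open 0.683 q [ 0.91  0.92 -0.8   1.81  0.89  0.82  0.91]
rotvec [-0.    -0.001 -0.003] shift cm [ 0.22 -0.34  9.52]  dist mm 95 ang deg 0.2 rows>= 2.3
[318. 124.]
[318. 148.]
[319. 221.]
[320. 284.]
[320. 301.]
```

View pics/w8.png

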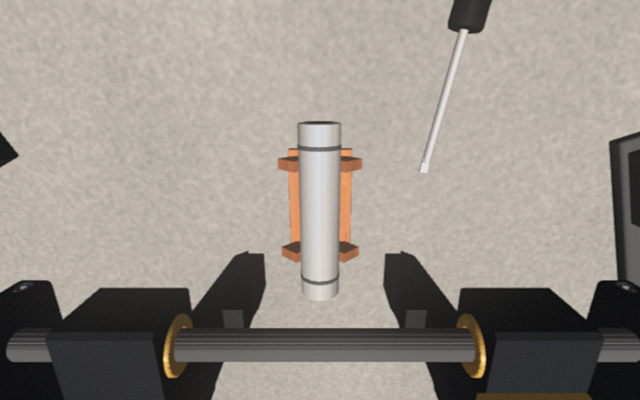

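carry_out --commands '[[[0,0,0,0.1,-0.2,0.8,6],[0,0,0,0.2,-0.3,2.3,6],[0,0,0,0.2,-0.34,4.3,6],[0,0,0,0.2,-0.34,6.3,6],[0,0,0,0.2,-0.34,7.8,6],[0,0,0,0.2,-0.34,8.8,6],[0,0,0,0.2,-0.34,9.3,5.5],[0,0,0,0.2,-0.34,9.5,5],[0,0,0,0.2,-0.34,9.5,4],[0,0,0,0.2,-0.34,9.5,3.6]]]' --force 10

```text
clock: 9.58
tool_pos: [0.4886, -0.3013, 0.0284]
eef_rot: [0.156, 0.988, -0.0, 0.001]
contact_force: [0.4, 0.2, 0.2]
opening: 0.44
```

Run:
```python
from h import *
stat(); to(.4873,-.3009,.027,162.2)
```

```text
t 9.58 tcp [ 0.4886 -0.3013  0.0284] yaw 162.08 tilt 0.07 F [0.4  0.18 0.23] open 0.44 q [ 0.85  1.05 -0.68  1.84  1.06  0.68  0.78]
rotvec [-0.     0.001 -0.002] shift cm [0.13 0.   0.14]  dist mm 2 ang deg 0.1 rows>= 0.0
```

carry_out --commands '[[[0,0,0,0.1,0,0,3.2],[0,0,0,0.1,0,0,2.8],[0,0,0,0.1,0,0,2],[0,0,0,0.1,0,0,2],[0,0,0,0.1,0,0,2],[0,0,0,0.1,0,-0.1,2],[0,0,0,0.1,0,-0.3,2],[0,0,0,0.1,0,-0.6,2],[0,0,0,0.1,0,-1,2],[0,0,0,0.1,0,-1.5,2]]]' --force 25

```text
clock: 10.42
tool_pos: [0.4866, -0.3009, 0.0426]
eef_rot: [0.156, 0.988, 0.0, -0.001]
contact_force: [-0.2, 0.5, -3.3]
opening: 0.328
```

Run:
```python
from h import *
stat()
```

```text
t 10.42 tcp [ 0.4866 -0.3009  0.0426] yaw 162.08 tilt 0.06 F [-0.15  0.47 -3.34] open 0.328 q [ 0.86  1.02 -0.7   1.84  1.03  0.7   0.8 ]
```

Run:
```python
from h import *
to(.4866,-.3009,.17,162.1);to(.5497,-.0324,.17,90.5)
```

```text
rotvec [-0.    -0.001 -0.   ] shift cm [ 1.000e-02  0.000e+00 -1.274e+01]  dist mm 127 ang deg 0.1 rows>= 3.1
rotvec [-1.000e-03 -1.000e-03  1.249e+00] shift cm [  2.27  27.49 -12.74]  dist mm 304 ang deg 71.6 rows>= 10.0
```

carry_out --commands '[[[0,0,0,0,0,-1.2,2],[0,0,0,0,0,-3,2],[0,0,0.02,0,0.3,-5,2],[0,0,0.08,0.1,1,-7.2,2],[0,0,0.16,0.2,2.5,-9.4,2],[0,0,0.25,0.4,4.5,-11.2,2],[0,0,0.34,0.6,7,-12.3,2],[0,0,0.43,0.8,9.5,-12.7,2],[0,0,0.52,1,12,-12.7,2],[0,0,0.61,1.2,14.5,-12.7,2]]]'

```text
clock: 11.25
tool_pos: [0.5205, -0.1579, 0.1712]
eef_rot: [0.447, 0.894, 0.0, 0.001]
contact_force: [0.2, -0.4, -4.1]
opening: 0.334
```

Run:
```python
from h import *
stat();to(.5497,-.0324,.17,90.5)
```

```text
t 11.25 tcp [ 0.5205 -0.1579  0.1712] yaw 126.89 tilt 0.09 F [ 0.16 -0.37 -4.07] open 0.334 q [ 0.61  0.77 -0.68  1.87  0.69  0.75  0.18]
rotvec [0.001 0.001 0.635] shift cm [8.29 9.87 0.13]  dist mm 129 ang deg 36.4 rows>= 5.1
```

carry_out --commands '[[[0,0,0.1,1.6,1.9,0,2],[0,0,0.2,3.2,3.8,0,2],[0,0,0.3,4.7,5.6,0,2],[0,0,0.4,6,7.1,0,2],[0,0,0.5,7,8.3,0,2],[0,0,0.58,7.7,9.1,0,2],[0,0,0.62,8.1,9.6,0,2],[0,0,0.635,8.3,9.8,0,2],[0,0,0.635,8.3,9.9,0,2],[0,0,0.635,8.3,9.9,0,2]]]'

```text
clock: 12.08
tool_pos: [0.5491, -0.0335, 0.1701]
eef_rot: [0.702, 0.712, 0.0, 0.0]
contact_force: [0.4, -0.8, -2.8]
opening: 0.334
```

Run:
```python
from h import *
stat(); d=cam("top"); crop(d,240,100,370,220,6,"t9.png"); d=cam("scene"); crop(d,220,100,390,290,4,"s9.png"); d=cam("wrist"); cv2.imwrite("pics/w9.png",d["pixels"][:,:,::-1]);stat();to(.5497,-.0324,.1,90.5)
```

```text
t 12.08 tcp [ 0.5491 -0.0335  0.1701] yaw 90.81 tilt 0.02 F [ 0.37 -0.8  -2.84] open 0.334 q [ 0.27  0.73 -0.49  1.86  0.53  0.68 -0.52]
t 12.23 tcp [ 0.5488 -0.0343  0.1697] yaw 90.71 tilt 0.03 F [-0.55  0.67 -4.07] open 0.333 q [ 0.27  0.74 -0.49  1.86  0.53  0.68 -0.52]
rotvec [-0.     0.     0.004] shift cm [0.19 0.09 6.97]  dist mm 70 ang deg 0.2 rows>= 1.7
```

View pics/s9.png

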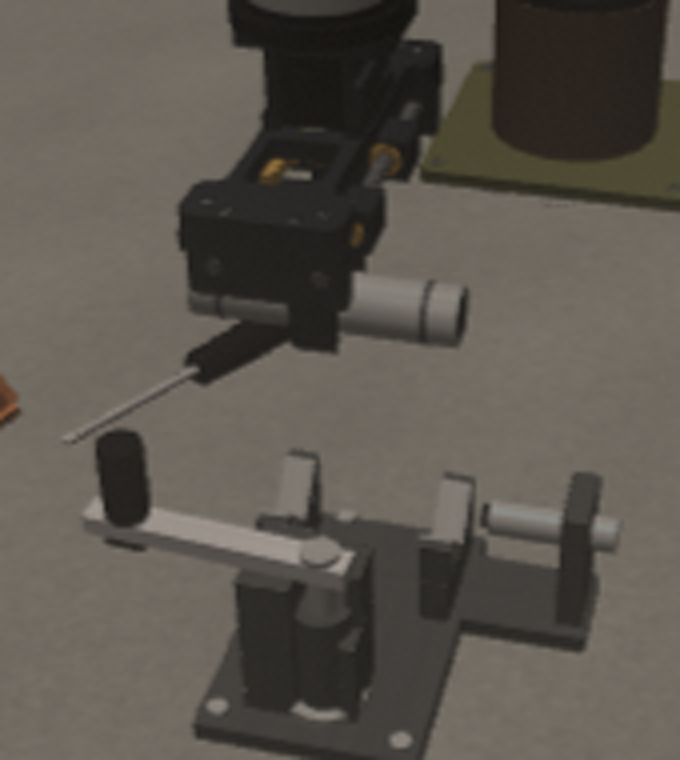

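View pics/w9.png

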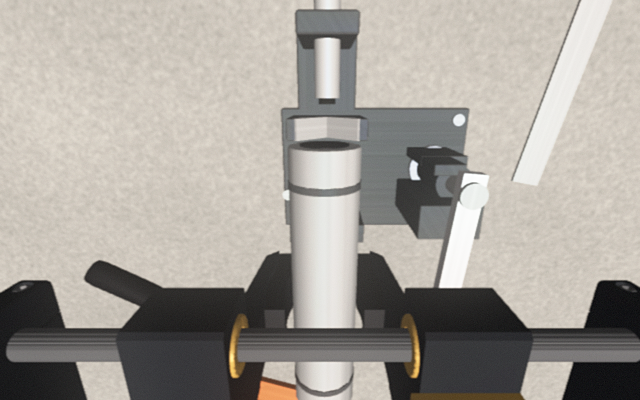

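Run:
```python
from h import *
d=cam("wrist"); stat()
crop(d,260,80,400,240,4,"w9c.png")
zz=.1753
for n,a,b in (("end",(290,147),(361,147)),("groove",(290,188),(360,190)),("rgroove",(297,384),(353,386))):
    p,q=ray(d,a,zz),ray(d,b,zz); print(n,((p+q)/2).round(4),"w %.1f"%(1e3*np.linalg.norm(p-q)))
```

```text
t 12.28 tcp [ 0.5488 -0.0342  0.1697] yaw 90.70 tilt 0.03 F [ 0.01 -0.67 -4.53] open 0.332 q [ 0.27  0.74 -0.49  1.86  0.53  0.68 -0.52]
end [0.548  0.0295 0.1753] w 28.5
groove [0.548  0.012  0.1753] w 29.4
rgroove [ 0.5495 -0.0944  0.1753] w 29.3
```

View pics/w9c.png

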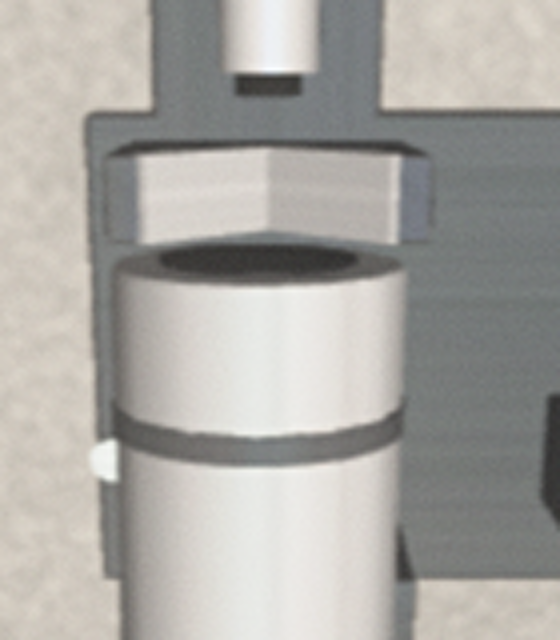

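Run:
```python
from h import *
d=cam("wrist"); W=lambda X,Y:(260+(X+.5)/4-.5,80+(Y+.5)/4-.5)
print("V",ray(d,W(267,165),.0388),ray(d,W(267,230),.0388))
for Y in(72,73): print("screw",ray(d,W(268,Y),.065),ray(d,W(268,97),.064))
print("plate right edge far corner",ray(d,W(88,118),.012)); stat(); to(.5497,-.0334,.075,90.5)
```

```text
V [0.54927783 0.02996843 0.0388    ] [0.54946725 0.01719744 0.0388    ]
screw [0.54900982 0.04773768 0.065     ] [0.54908114 0.04351184 0.064     ]
screw [0.54901234 0.04757053 0.065     ] [0.54908114 0.04351184 0.064     ]
plate right edge far corner [0.51053905 0.03744382 0.012     ]
t 12.33 tcp [ 0.5489 -0.0341  0.1696] yaw 90.70 tilt 0.02 F [ 0.43 -0.49 -3.41] open 0.33 q [ 0.27  0.74 -0.49  1.86  0.53  0.68 -0.52]
rotvec [-0.     0.     0.003] shift cm [0.08 0.08 9.46]  dist mm 95 ang deg 0.2 rows>= 2.3
```

carry_out --commands '[[[0,0,0,0.05,0.03,0.6,2],[0,0,0,0.05,0.06,1.8,2],[0,0,0,0.05,0.06,3.3,2],[0,0,0,0.05,0.06,4.9,2],[0,0,0,0.05,0.06,6.5,2],[0,0,0,0.05,0.06,7.8,2],[0,0,0,0.05,0.06,8.8,2],[0,0,0,0.05,0.06,9.5,2],[0,0,0,0.05,0.06,9.9,2],[0,0,0,0.05,0.06,9.9,2]]]'

```text
clock: 13.17
tool_pos: [0.5494, -0.0328, 0.0701]
eef_rot: [0.702, 0.712, -0.0, -0.0]
contact_force: [-0.4, -0.0, -3.5]
opening: 0.337
```

Run:
```python
from h import *
stat(); d=cam("scene"); crop(d,230,130,390,290,5,"s10.png"); d=cam("wrist"); crop(d,200,30,520,250,2,"w10.png"); stat(); to(.5497,-.0334,.0544,90.5)
```

```text
t 13.17 tcp [ 0.5494 -0.0328  0.0701] yaw 90.75 tilt 0.05 F [-0.4  -0.01 -3.51] open 0.337 q [ 0.19  0.88 -0.36  1.91  0.65  0.46 -0.63]
t 13.27 tcp [ 0.55   -0.0328  0.071 ] yaw 90.75 tilt 0.04 F [-0.29 -0.65 -3.98] open 0.331 q [ 0.19  0.88 -0.36  1.91  0.65  0.47 -0.63]
rotvec [ 0.001 -0.     0.004] shift cm [-0.06 -0.04  1.66]  dist mm 17 ang deg 0.3 rows>= 0.4
```

View pics/s10.png

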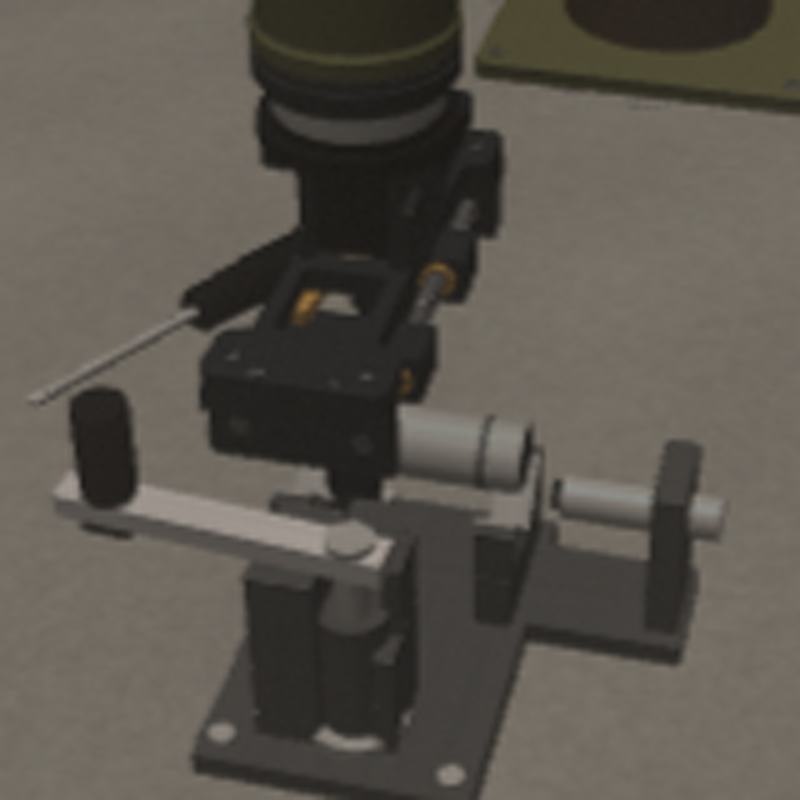

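View pics/w10.png

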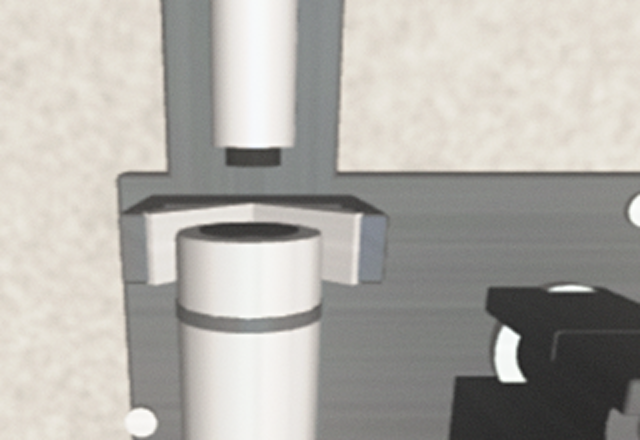

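Run:
```python
from h import *
d=cam("scene")
for z in (.11,.12,.127,.135,.145):
    u=proj(d,(.6435,-.033,z)); print(z,((u-[230,130]+.5)*5).round())
u=proj(d,(.6447,-.0118,.1045));print("cap pred",((u-[230,130]+.5)*5).round())
stat()
```

```text
0.11 [294. 516.]
0.12 [293. 495.]
0.127 [291. 479.]
0.135 [290. 462.]
0.145 [289. 439.]
cap pred [350. 540.]
t 13.32 tcp [ 0.5502 -0.0328  0.0713] yaw 90.74 tilt 0.07 F [ 0.06  0.45 -3.37] open 0.331 q [ 0.19  0.88 -0.36  1.91  0.65  0.47 -0.63]
```

carry_out --commands '[[[0,0,0,0,-0.03,0.3,2],[0,0,0,0,-0.03,0.6,2],[0,0,0,0,-0.03,0.9,2],[0,0,0,0,-0.03,1.1,2],[0,0,0,0,-0.03,1.25,2],[0,0,0,0,-0.03,1.35,2],[0,0,0,0,-0.03,1.45,2],[0,0,0,0,-0.03,1.45,2]]]'

```text
clock: 13.98
tool_pos: [0.5495, -0.0328, 0.0561]
eef_rot: [0.702, 0.712, 0.0, 0.0]
contact_force: [0.7, 0.0, -2.6]
opening: 0.335
```

Run:
```python
from h import *
stat()
```

```text
t 13.98 tcp [ 0.5495 -0.0328  0.0561] yaw 90.75 tilt 0.00 F [ 0.67  0.03 -2.57] open 0.335 q [ 0.17  0.91 -0.34  1.91  0.67  0.43 -0.65]
```

carry_out --commands '[[[0,0,0,0,0,0.06,2],[0,0,0,0,0,0.12,2],[0,0,0,0,0,0.18,2],[0,0,0,0,0,0.18,2]]]'

```text
clock: 14.32
tool_pos: [0.5505, -0.0327, 0.0549]
eef_rot: [0.702, 0.712, 0.001, 0.001]
contact_force: [2.0, -0.5, -0.7]
opening: 0.333
```

Run:
```python
from h import *
stat()
```

```text
t 14.32 tcp [ 0.5505 -0.0327  0.0549] yaw 90.75 tilt 0.13 F [ 2.   -0.47 -0.7 ] open 0.333 q [ 0.17  0.91 -0.33  1.91  0.67  0.43 -0.65]
```

carry_out --commands '[[[0,0,0,0,0.05,0.05,2],[0,0,0,0,0.08,0.1,2],[0,0,0,0,0.08,0.1,2],[0,0,0,0,0.08,0.1,2]]]'

```text
clock: 14.65
tool_pos: [0.5507, -0.0327, 0.0545]
eef_rot: [0.702, 0.712, 0.0, 0.001]
contact_force: [0.2, -0.4, 7.7]
opening: 0.336
```

Run:
```python
from h import *
stat(); d=cam("wrist"); crop(d,200,30,520,250,2,"w11.png");stat()
```

```text
t 14.65 tcp [ 0.5507 -0.0327  0.0545] yaw 90.75 tilt 0.09 F [ 0.15 -0.38  7.68] open 0.336 q [ 0.17  0.91 -0.33  1.91  0.67  0.43 -0.65]
t 14.70 tcp [ 0.5508 -0.0327  0.0544] yaw 90.75 tilt 0.09 F [0.03 0.26 8.05] open 0.333 q [ 0.17  0.91 -0.33  1.91  0.67  0.43 -0.65]
```

View pics/w11.png

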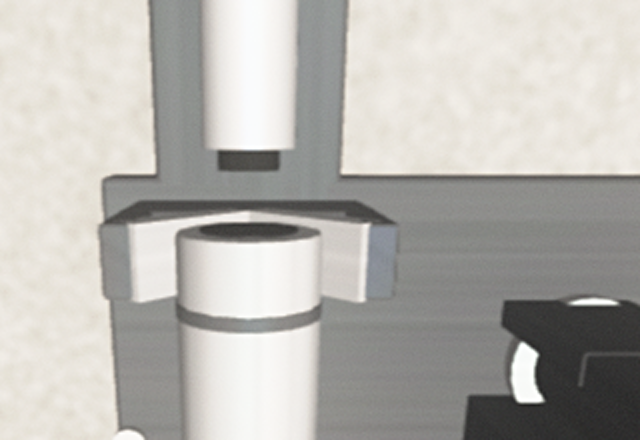

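carry_out --commands '[[[0,0,0,0,0,-0.04,2],[0,0,0,0.05,0,-0.08,2],[0,0,0,0.15,0,-0.08,2],[0,0,0,0.25,0,-0.08,2],[0,0,0,0.35,0,-0.08,2],[0,0,0,0.45,0,-0.08,2],[0,0,0,0.55,0,-0.08,2],[0,0,0,0.65,0,-0.08,2],[0,0,0,0.75,0,-0.08,2],[0,0,0,0.8,0,-0.08,2]]]'

```text
clock: 15.53
tool_pos: [0.5507, -0.0271, 0.0545]
eef_rot: [0.703, 0.711, -0.001, 0.001]
contact_force: [3.0, -3.9, 3.7]
opening: 0.337
```

Run:
```python
from h import *
stat()
```

```text
t 15.53 tcp [ 0.5507 -0.0271  0.0545] yaw 90.65 tilt 0.20 F [ 3.04 -3.87  3.67] open 0.337 q [ 0.16  0.91 -0.33  1.91  0.67  0.43 -0.66]
```

carry_out --commands '[[[0,0,0,0,0.05,-0.03,2],[0,0,0,0,0.1,-0.05,2],[0,0,0,0.05,0.1,-0.06,2],[0,0,0,0.1,0.1,-0.06,2]]]'

```text
clock: 15.87
tool_pos: [0.5506, -0.0239, 0.0546]
eef_rot: [0.703, 0.712, -0.0, -0.0]
contact_force: [1.5, -2.9, -0.3]
opening: 0.334
```

Run:
```python
from h import *
stat();d=cam("wrist"); crop(d,200,30,520,250,2,"w12.png")
```

```text
t 15.87 tcp [ 0.5506 -0.0239  0.0546] yaw 90.73 tilt 0.05 F [ 1.47 -2.89 -0.26] open 0.334 q [ 0.16  0.91 -0.33  1.91  0.66  0.43 -0.66]
```

View pics/w12.png

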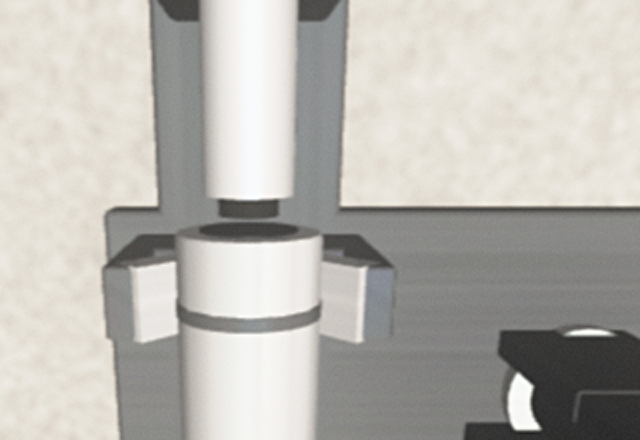

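carry_out --commands '[[[0,0,0,0.05,0,0,2],[0,0,0,0.1,0,0,2],[0,0,0,0.15,0,0,2],[0,0,0,0.2,0,0,2],[0,0,0,0.25,0,0,2],[0,0,0,0.3,0,0,2]]]'

```text
clock: 16.42
tool_pos: [0.5506, -0.0207, 0.0546]
eef_rot: [0.702, 0.712, -0.0, -0.0]
contact_force: [0.1, -2.3, -1.8]
opening: 0.336
```

Run:
```python
from h import *
stat()
```

```text
t 16.42 tcp [ 0.5506 -0.0207  0.0546] yaw 90.76 tilt 0.05 F [ 0.09 -2.29 -1.77] open 0.336 q [ 0.15  0.91 -0.33  1.91  0.66  0.43 -0.66]
```

carry_out --commands '[[[0,0,0,0.04,0,0,2],[0,0,0,0.08,0,0,2],[0,0,0,0.12,0,0,2],[0,0,0,0.16,0,0,2]]]'

```text
clock: 16.75
tool_pos: [0.5506, -0.0192, 0.0546]
eef_rot: [0.702, 0.712, -0.0, -0.0]
contact_force: [-0.4, -1.3, -3.0]
opening: 0.328
```

Run:
```python
from h import *
stat();d=cam("wrist"); crop(d,200,30,520,250,2,"w13.png"); stat()
```

```text
t 16.75 tcp [ 0.5506 -0.0192  0.0546] yaw 90.75 tilt 0.05 F [-0.36 -1.34 -3.04] open 0.328 q [ 0.15  0.91 -0.33  1.91  0.66  0.43 -0.67]
t 16.80 tcp [ 0.5506 -0.019   0.0546] yaw 90.76 tilt 0.05 F [-0.72 -1.74 -3.66] open 0.331 q [ 0.15  0.91 -0.33  1.91  0.66  0.43 -0.67]
```

View pics/w13.png

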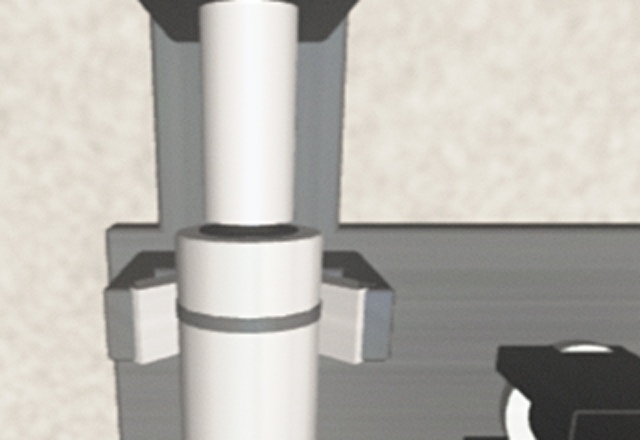

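carry_out --commands '[[[0,0,0,0.04,0,0,2],[0,0,0,0.08,0,0,2],[0,0,0,0.12,0,0,2],[0,0,0,0.12,0,0,2]]]'

```text
clock: 17.13
tool_pos: [0.5507, -0.018, 0.0547]
eef_rot: [0.702, 0.712, -0.0, -0.0]
contact_force: [-2.5, -2.0, -4.2]
opening: 0.332
```

Run:
```python
from h import *
stat()
```

```text
t 17.13 tcp [ 0.5507 -0.018   0.0547] yaw 90.76 tilt 0.03 F [-2.53 -2.04 -4.15] open 0.332 q [ 0.14  0.91 -0.33  1.91  0.66  0.43 -0.67]
```

carry_out --commands '[[[0,0,0,0.04,-0.05,0.02,2],[0,0,0,0.08,-0.08,0.03,2],[0,0,0,0.12,-0.08,0.03,2],[0,0,0,0.12,-0.08,0.03,2]]]'

```text
clock: 17.47
tool_pos: [0.5506, -0.0175, 0.0546]
eef_rot: [0.703, 0.711, -0.0, 0.001]
contact_force: [-0.2, -4.7, -3.0]
opening: 0.329
```

Run:
```python
from h import *
stat()
```

```text
t 17.47 tcp [ 0.5506 -0.0175  0.0546] yaw 90.71 tilt 0.07 F [-0.16 -4.72 -3.01] open 0.329 q [ 0.14  0.91 -0.33  1.91  0.66  0.43 -0.67]
```

carry_out --commands '[[[0,0,0,0.04,0,0,2],[0,0,0,0.08,0,0,2],[0,0,0,0.08,0,0,2]]]'

```text
clock: 17.72
tool_pos: [0.5505, -0.0174, 0.0546]
eef_rot: [0.703, 0.711, -0.001, 0.001]
contact_force: [0.4, -5.4, -2.6]
opening: 0.334
```

Run:
```python
from h import *
stat(); d=cam("wrist"); crop(d,260,100,400,200,5,"w14.png"); stat()
```

```text
t 17.72 tcp [ 0.5505 -0.0174  0.0546] yaw 90.68 tilt 0.11 F [ 0.4  -5.44 -2.6 ] open 0.334 q [ 0.14  0.91 -0.33  1.91  0.66  0.43 -0.67]
t 17.77 tcp [ 0.5505 -0.0174  0.0546] yaw 90.68 tilt 0.11 F [ 1.34 -5.07 -3.07] open 0.33 q [ 0.14  0.91 -0.33  1.91  0.66  0.43 -0.67]
```

View pics/w14.png

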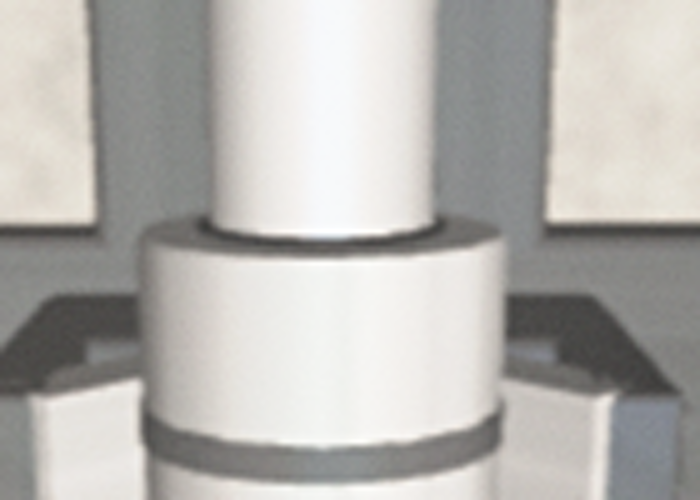

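carry_out --commands '[[[0,0,0,0.05,0,0,2],[0,0,0,0.1,0,0,2],[0,0,0,0.14,0,0,2],[0,0,0,0.14,0,0,2]]]'

```text
clock: 18.1
tool_pos: [0.5505, -0.0173, 0.0546]
eef_rot: [0.703, 0.711, -0.001, 0.001]
contact_force: [1.4, -7.6, -1.1]
opening: 0.335
```

Run:
```python
from h import *
stat()
```

```text
t 18.10 tcp [ 0.5505 -0.0173  0.0546] yaw 90.63 tilt 0.22 F [ 1.4  -7.62 -1.11] open 0.335 q [ 0.14  0.91 -0.33  1.91  0.66  0.43 -0.67]
```

Solid stop felt: the command advanced 1.4 mm, the barrel moved 0.1 mm, and the force rose to 7.6 N. Releasing the barrel.

carry_out --commands '[[[0,0,0,0,0,0,3.4],[0,0,0,0,0,0,3.8],[0,0,0,0,0,0,4.4],[0,0,0,0,0,0,5],[0,0,0,-0.2,0,0,5],[0,0,0,-0.3,0,0,5]]]'

```text
clock: 18.6
tool_pos: [0.5503, -0.0173, 0.0546]
eef_rot: [0.702, 0.712, 0.0, -0.0]
contact_force: [-0.6, 0.2, 1.1]
opening: 0.569
```

Run:
```python
from h import *
stat(); d=cam("wrist"); crop(d,260,100,400,200,5,"w15.png"); stat()
```

```text
t 18.60 tcp [ 0.5503 -0.0173  0.0546] yaw 90.78 tilt 0.03 F [-0.63  0.16  1.12] open 0.569 q [ 0.14  0.91 -0.33  1.91  0.66  0.43 -0.67]
t 18.65 tcp [ 0.5502 -0.0179  0.0545] yaw 90.74 tilt 0.01 F [ 0.52 -0.49 -0.33] open 0.566 q [ 0.14  0.91 -0.33  1.91  0.66  0.43 -0.67]
```

View pics/w15.png

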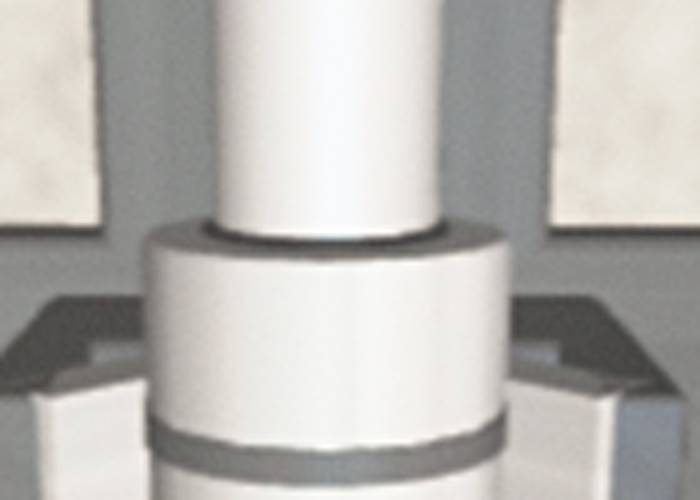

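carry_out --commands '[[[0,0,0,0,0,-0.5,5],[0,0,0,0,0,-1.5,5],[0,0,0,0,0,-3,5],[0,0,0,0,0,-5,5],[0,0,0,0,0,-7.5,5],[0,0,0,0,0,-10,5],[0,0,0,0,0,-12,5],[0,0,0,0,0,-13.3,5],[0,0,0,0,0,-14,5],[0,0,0,0,0,-14,5]]]'

```text
clock: 19.48
tool_pos: [0.5511, -0.0175, 0.1965]
eef_rot: [0.703, 0.712, 0.001, 0.001]
contact_force: [0.3, 0.3, -0.6]
opening: 0.568
```

Run:
```python
from h import *
stat(); to(.639,-.1068,.19,86.4)
```

```text
t 19.48 tcp [ 0.5511 -0.0175  0.1965] yaw 90.74 tilt 0.20 F [ 0.34  0.32 -0.64] open 0.568 q [ 0.25  0.7  -0.52  1.83  0.49  0.73 -0.52]
rotvec [ 0.003 -0.     0.076] shift cm [-9.04  8.68  0.68]  dist mm 125 ang deg 4.3 rows>= 3.0
```

carry_out --commands '[[[0,0,0.02,-1,1,0,5],[0,0,0.04,-2.8,2.7,0,5],[0,0,0.06,-4.8,4.6,0.2,5],[0,0,0.076,-6.6,6.3,0.4,5],[0,0,0.076,-8,7.7,0.6,5],[0,0,0.076,-8.8,8.4,0.6,5],[0,0,0.076,-9,8.7,0.6,5],[0,0,0.076,-9,8.7,0.6,5],[0,0,0.076,-9,8.7,0.6,5]]]'

```text
clock: 20.23
tool_pos: [0.6376, -0.1054, 0.1879]
eef_rot: [0.729, 0.685, -0.0, -0.001]
contact_force: [-0.4, 0.2, 0.4]
opening: 0.565
```

Run:
```python
from h import *
stat(); d=cam("wrist"); cv2.imwrite("pics/w16.png",d["pixels"][:,:,::-1]); stat(); to(.639,-.1068,.121,86.4); print(proj(d,(.639,-.1068,.1445)))
```

```text
t 20.23 tcp [ 0.6376 -0.1054  0.1879] yaw 86.46 tilt 0.10 F [-0.39  0.18  0.4 ] open 0.565 q [ 0.36  0.82 -0.51  1.54  0.47  0.9  -0.37]
t 20.28 tcp [ 0.6375 -0.1051  0.1882] yaw 86.49 tilt 0.09 F [0.48 1.16 0.18] open 0.563 q [ 0.36  0.82 -0.51  1.54  0.47  0.9  -0.37]
rotvec [-0.001 -0.001  0.002] shift cm [-0.16  0.17  6.72]  dist mm 67 ang deg 0.1 rows>= 1.6
[327.7476913  242.54991609]
```

View pics/w16.png

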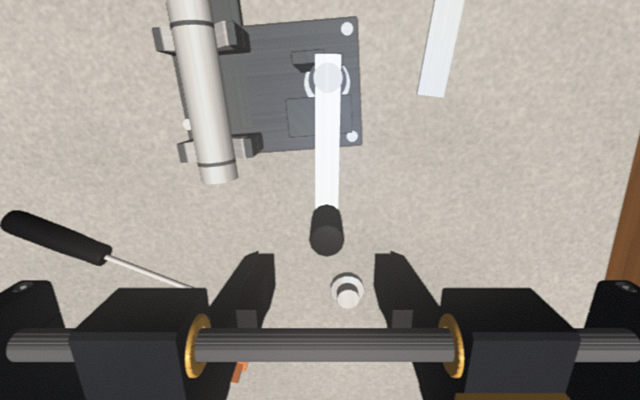

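carry_out --commands '[[[0,0,0,-0.1,0.1,0.6,5],[0,0,0,-0.16,0.13,1.8,5],[0,0,0,-0.16,0.13,3.4,5],[0,0,0,-0.16,0.13,4.9,5],[0,0,0,-0.16,0.13,6,4.5],[0,0,0,-0.16,0.13,6.6,4],[0,0,0,-0.16,0.13,6.7,3.5],[0,0,0,-0.16,0.13,6.7,3.2],[0,0,0,-0.16,0.13,6.7,3]]]' --force 10

```text
clock: 21.03
tool_pos: [0.64, -0.108, 0.1221]
eef_rot: [0.729, 0.685, 0.0, 0.0]
contact_force: [-0.4, 0.2, 0.2]
opening: 0.342
```

Run:
```python
from h import *
stat()
```

```text
t 21.03 tcp [ 0.64   -0.108   0.1221] yaw 86.40 tilt 0.07 F [-0.42  0.22  0.17] open 0.342 q [ 0.34  0.91 -0.46  1.58  0.52  0.78 -0.41]
```

Close, then lift the bar off the ledge.

carry_out --commands '[[[0,0,0,0,0,0,2.6],[0,0,0,0,0,0,2.3],[0,0,0,0,0,0,1.8],[0,0,0,0,0,0,1],[0,0,0,0,0,0,1],[0,0,0,0,0,0,1],[0,0,0,0,0,-0.2,1],[0,0,0,0,0,-0.4,1],[0,0,0,0,0,-0.7,1],[0,0,0,0,0,-0.9,1]]]' --force 40

```text
clock: 21.87
tool_pos: [0.6387, -0.1076, 0.1292]
eef_rot: [0.729, 0.685, -0.0, -0.001]
contact_force: [0.5, 3.0, -11.4]
opening: 0.233
```

Run:
```python
from h import *
stat()
```

```text
t 21.87 tcp [ 0.6387 -0.1076  0.1292] yaw 86.41 tilt 0.14 F [  0.5    3.02 -11.35] open 0.233 q [ 0.34  0.9  -0.47  1.58  0.52  0.8  -0.41]
```

carry_out --commands '[[[0,0,0.05,0.01,-0.48,0,1],[0,0,0.13,0.08,-1.23,0,1],[0,0,0.23,0.25,-2.17,0,1],[0,0,0.34,0.54,-3.17,0,1],[0,0,0.45,0.95,-4.13,0,1],[0,0,0.56,1.45,-5.05,0,1],[0,0,0.67,2.05,-5.9,0,1],[0,0,0.78,2.75,-6.68,0,1],[0,0,0.86,3.3,-7.2,0,1],[0,0,0.9,3.59,-7.44,0,1]]]'

```text
clock: 22.7
tool_pos: [0.5665, -0.0665, 0.1301]
eef_rot: [0.954, 0.298, -0.001, -0.0]
contact_force: [1.9, -0.2, -11.4]
opening: 0.235
```

carry_out --commands '[[[0,0,0.05,0.01,-0.48,0,1],[0,0,0.14,0.09,-1.33,0,1],[0,0,0.25,0.3,-2.35,0,1],[0,0,0.36,0.61,-3.35,0,1],[0,0,0.44,0.91,-4.05,0,1],[0,0,0.5,1.16,-4.55,0,1],[0,0,0.54,1.35,-4.88,0,1],[0,0,0.54,1.35,-4.88,0,1]]]'

```text
clock: 23.37
tool_pos: [0.5497, -0.0184, 0.1299]
eef_rot: [0.999, 0.035, -0.001, -0.0]
contact_force: [0.1, 0.3, -11.7]
opening: 0.236
```

Run:
```python
from h import *
stat()
```

```text
t 23.37 tcp [ 0.5497 -0.0184  0.1299] yaw 3.97 tilt 0.16 F [  0.07   0.33 -11.68] open 0.236 q [-0.02  0.76 -0.04  1.9   0.06  0.49 -1.61]
```

carry_out --commands '[[[0,0,0.01,0,-0.1,0,1],[0,0,0.025,0.01,-0.25,0,1],[0,0,0.04,0.01,-0.4,0,1],[0,0,0.05,0.02,-0.5,0,1],[0,0,0.06,0.02,-0.58,0,1],[0,0,0.06,0.02,-0.58,0,1]]]'

```text
clock: 23.87
tool_pos: [0.5496, -0.0137, 0.1303]
eef_rot: [1.0, 0.004, -0.001, -0.0]
contact_force: [-2.8, 2.5, -11.7]
opening: 0.235
```

Run:
```python
from h import *
stat()
d=cam("wrist"); cv2.imwrite("pics/w17.png",d["pixels"][:,:,::-1])
```

```text
t 23.87 tcp [ 0.5496 -0.0137  0.1303] yaw 0.45 tilt 0.12 F [ -2.79   2.49 -11.7 ] open 0.235 q [-0.04  0.76 -0.03  1.9   0.04  0.48 -1.66]
```

View pics/w17.png

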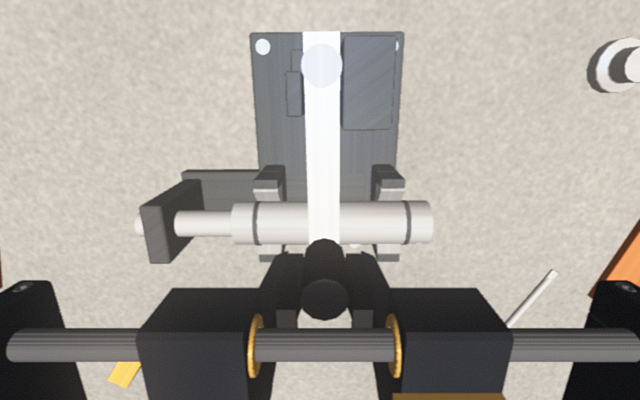

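carry_out --commands '[[[0,0,0,-0.03,-0.05,0,1],[0,0,0,-0.05,-0.1,0,1],[0,0,0,-0.05,-0.1,0.1,1],[0,0,0,-0.05,-0.1,0.22,1],[0,0,0,-0.05,-0.1,0.35,1],[0,0,0,-0.05,-0.1,0.48,1],[0,0,0,-0.05,-0.1,0.6,1],[0,0,0,-0.05,-0.1,0.7,1],[0,0,0,-0.05,-0.1,0.7,1]]]'

```text
clock: 24.67
tool_pos: [0.5496, -0.0133, 0.1232]
eef_rot: [1.0, 0.004, -0.001, 0.0]
contact_force: [-5.8, -0.1, -9.5]
opening: 0.241
```

Run:
```python
from h import *
stat()
```

```text
t 24.67 tcp [ 0.5496 -0.0133  0.1232] yaw 0.44 tilt 0.06 F [-5.79 -0.05 -9.51] open 0.241 q [-0.05  0.77 -0.02  1.9   0.04  0.47 -1.66]
```

carry_out --commands '[[[0,0,0,0.05,0,0,1],[0,0,0,0.08,0,0,1],[0,0,0,0.08,0,0,1]]]'

```text
clock: 24.92
tool_pos: [0.5496, -0.0133, 0.1232]
eef_rot: [1.0, 0.004, -0.001, 0.0]
contact_force: [-6.0, 0.1, -10.4]
opening: 0.237
```

Run:
```python
from h import *
stat(); print(r.get_state()["moment"])
```

```text
t 24.92 tcp [ 0.5496 -0.0133  0.1232] yaw 0.44 tilt 0.15 F [ -6.     0.09 -10.36] open 0.237 q [-0.05  0.77 -0.02  1.9   0.04  0.47 -1.66]
[0.17261131 1.4721478  0.07922521]
```

carry_out --commands '[[[0,0,0,-0.08,0,0,1],[0,0,0,-0.16,0,0,1],[0,0,0,-0.24,0,0,1],[0,0,0,-0.24,0,0,1]]]'

```text
clock: 25.25
tool_pos: [0.5495, -0.0131, 0.1238]
eef_rot: [1.0, 0.004, 0.001, 0.0]
contact_force: [-1.7, 0.3, -10.3]
opening: 0.24
```

Run:
```python
from h import *
stat(); print(r.get_state()["moment"])
```

```text
t 25.25 tcp [ 0.5495 -0.0131  0.1238] yaw 0.44 tilt 0.13 F [ -1.72   0.28 -10.28] open 0.24 q [-0.05  0.77 -0.02  1.91  0.04  0.46 -1.66]
[0.18182116 0.70367619 0.12296168]
```

carry_out --commands '[[[0,0,0,-0.04,-0.02,0.1,1],[0,0,0,-0.06,-0.04,0.22,1],[0,0,0,-0.06,-0.05,0.35,1],[0,0,0,-0.06,-0.05,0.48,1],[0,0,0,-0.06,-0.05,0.6,1],[0,0,0,-0.06,-0.05,0.72,1],[0,0,0,-0.06,-0.05,0.84,1],[0,0,0,-0.06,-0.05,0.94,1],[0,0,0,-0.06,-0.05,1,1],[0,0,0,-0.06,-0.05,1,1]]]'

```text
clock: 26.08
tool_pos: [0.5491, -0.0127, 0.1137]
eef_rot: [1.0, 0.004, 0.001, 0.0]
contact_force: [3.3, -0.9, -8.2]
opening: 0.236
```

Run:
```python
from h import *
stat()
```

```text
t 26.08 tcp [ 0.5491 -0.0127  0.1137] yaw 0.44 tilt 0.15 F [ 3.3  -0.93 -8.21] open 0.236 q [-0.05  0.79 -0.02  1.91  0.04  0.44 -1.66]
```

carry_out --commands '[[[0,0,0,0.06,0,0.06,1],[0,0,0,0.1,0,0.12,1],[0,0,0,0.1,0,0.18,1],[0,0,0,0.1,0,0.24,1],[0,0,0,0.1,0,0.3,1],[0,0,0,0.1,0,0.36,1],[0,0,0,0.1,0,0.42,1],[0,0,0,0.1,0,0.42,1]]]'

```text
clock: 26.75
tool_pos: [0.5491, -0.0127, 0.1099]
eef_rot: [1.0, 0.004, 0.0, 0.0]
contact_force: [1.6, -1.3, -1.5]
opening: 0.236
```

Run:
```python
from h import *
stat()
```

```text
t 26.75 tcp [ 0.5491 -0.0127  0.1099] yaw 0.44 tilt 0.05 F [ 1.6  -1.32 -1.55] open 0.236 q [-0.05  0.8  -0.02  1.91  0.04  0.43 -1.66]
```

carry_out --commands '[[[0,0,0,0,0,0.03,1],[0,0,0,0,0,0.03,1]]]'

```text
clock: 26.92
tool_pos: [0.5492, -0.0127, 0.1098]
eef_rot: [1.0, 0.004, 0.001, 0.0]
contact_force: [0.6, -1.4, 5.1]
opening: 0.239
```

Run:
```python
from h import *
stat(); d=cam("scene"); crop(d,250,140,390,290,5,"s18.png"); stat()
```

```text
t 26.92 tcp [ 0.5492 -0.0127  0.1098] yaw 0.44 tilt 0.06 F [ 0.62 -1.4   5.15] open 0.239 q [-0.05  0.8  -0.02  1.91  0.04  0.43 -1.66]
t 26.97 tcp [ 0.5491 -0.0127  0.1098] yaw 0.44 tilt 0.06 F [ 0.36 -0.42  6.23] open 0.239 q [-0.05  0.8  -0.02  1.91  0.04  0.43 -1.66]
```

View pics/s18.png

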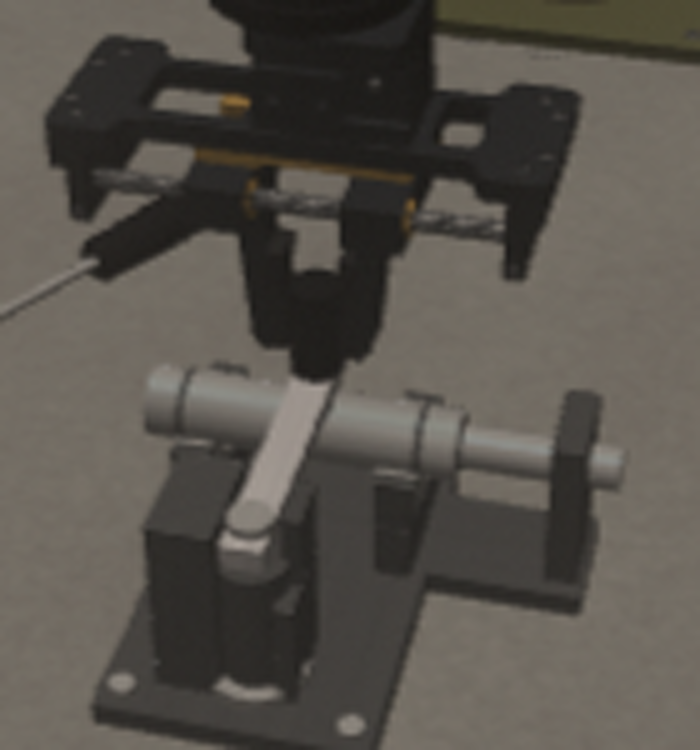

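Bar lies in the notch and the pad is on the barrel. Easing the slight press, then releasing.

carry_out --commands '[[[0,0,0,0,0,-0.03,1],[0,0,0,0,0,-0.04,1]]]'

```text
clock: 27.13
tool_pos: [0.5491, -0.0127, 0.1098]
eef_rot: [1.0, 0.004, 0.0, 0.0]
contact_force: [0.5, -1.2, 3.5]
opening: 0.233
```

Run:
```python
from h import *
stat()
```

```text
t 27.13 tcp [ 0.5491 -0.0127  0.1098] yaw 0.44 tilt 0.05 F [ 0.46 -1.17  3.48] open 0.233 q [-0.05  0.8  -0.02  1.91  0.04  0.43 -1.66]
```

carry_out --commands '[[[0,0,0,0,0,-0.03,1],[0,0,0,0,0,-0.03,1],[0,0,0,0,0,-0.03,2.4],[0,0,0,0,0,-0.03,2.8],[0,0,0,0,0,-0.03,3.4],[0,0,0,0,0,-0.03,4.2],[0,0,0,0,0,-0.03,5],[0,0,0,0,0,-0.5,5],[0,0,0,0,0,-1.5,5],[0,0,0,0,0,-2.5,5]]]'

```text
clock: 27.97
tool_pos: [0.5487, -0.0126, 0.1351]
eef_rot: [1.0, 0.004, -0.0, 0.0]
contact_force: [-0.2, -0.9, -0.9]
opening: 0.568
```

carry_out --commands '[[[0,0,0,0,0,-1.5,5],[0,0,0,0,0,-3,5],[0,0,0,0,0,-5,5],[0,0,0,0,0,-6.5,5],[0,0,0,0,0,-7.5,5],[0,0,0,0,0,-7.5,5],[0,0,0,0,0,-7.5,5]]]'

```text
clock: 28.55
tool_pos: [0.5491, -0.0126, 0.2101]
eef_rot: [1.0, 0.004, 0.001, -0.0]
contact_force: [0.7, -0.5, -0.3]
opening: 0.564
```

Run:
```python
from h import *
stat(); d=cam("scene"); crop(d,250,140,390,290,5,"s19.png"); cv2.imwrite("pics/s19f.png",d["pixels"][:,:,::-1]); d=cam("wrist"); cv2.imwrite("pics/w19.png",d["pixels"][:,:,::-1]); crop(d,180,60,400,260,3,"w19c.png"); stat()
np.savez("pics/w19.npz",**{k:np.array(v) for k,v in d.items()})
```

```text
t 28.55 tcp [ 0.5491 -0.0126  0.2101] yaw 0.44 tilt 0.08 F [ 0.72 -0.49 -0.26] open 0.564 q [-0.04  0.64 -0.03  1.84  0.03  0.66 -1.65]
t 28.65 tcp [ 0.5483 -0.0126  0.2088] yaw 0.45 tilt 0.08 F [-0.37  0.04  0.44] open 0.563 q [-0.04  0.64 -0.03  1.84  0.03  0.66 -1.65]
```

View pics/s19.png

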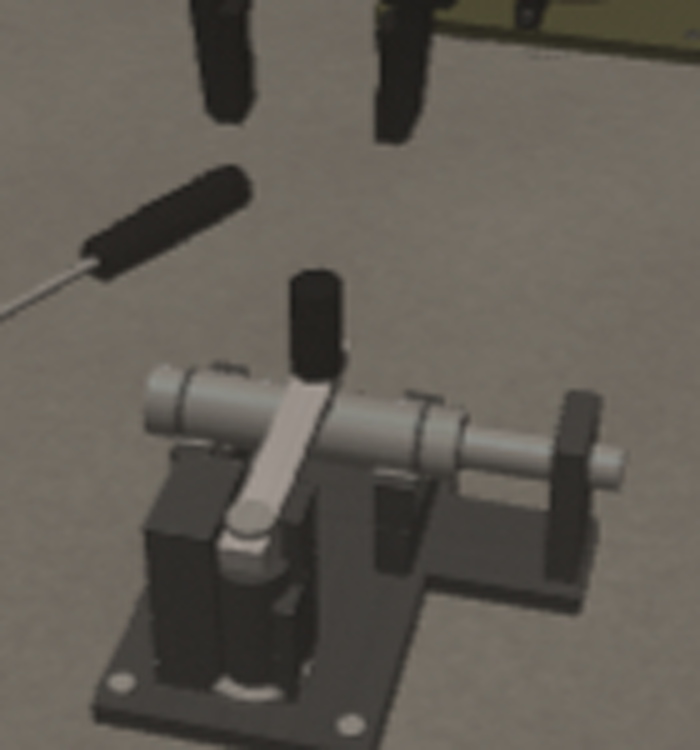

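View pics/w19.png

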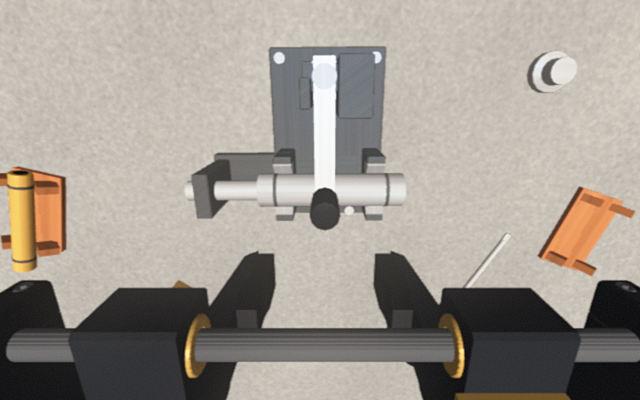

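View pics/w19c.png

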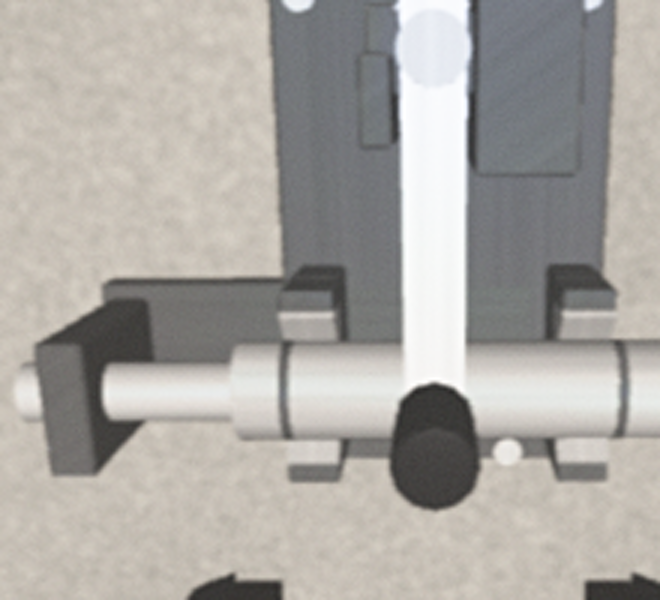

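Run:
```python
from h import *
d=dict(np.load("pics/w19.npz",allow_pickle=True))
# lower pivot-side: midpoints of grooves via rays; project expected barrel
for n,p in (("end+",(.5494,.0474,.060)),("end-",(.5505,-.0826,.060)),("gr+",(.5494,.0324,.06)),("knobtop",(.5495,-.0126,.131)),("knobtop lift0",(.5495,-.0126,.128))):
    u=proj(d,p); print(n,u.round(1),((u-[180,60]+.5)*3).round())
```

```text
end+ [258.4 189.6] [237. 390.]
end- [401.1 189.5] [665. 390.]
gr+ [274.9 189.7] [286. 391.]
knobtop [324.4 217.5] [435. 474.]
knobtop lift0 [324.4 216. ] [435. 470.]
```

The barrel's end meets the screw with no dark button showing (crop x about 233). The bar lies over its notch, the pad is on the barrel and the gripper is clear. Handing in.

Run:
```python
from h import *
stat(); print(r.finish_job())
```

```text
t 28.65 tcp [ 0.5483 -0.0126  0.2088] yaw 0.45 tilt 0.08 F [-0.37  0.04  0.44] open 0.563 q [-0.04  0.64 -0.03  1.84  0.03  0.66 -1.65]
the job is handed in; nothing more can be done
None
```

The barrel is seated against the solid stop and clamped by the bar. I handed the job in at 28.65 s; no verdict was reported.

- **Clamp bar aside:** I lifted the bar about 25 mm and turned it about 1.5 rad. I then lowered it until the ledge took its load, and it stayed parked.
- **Barrel:** I laid it in the saddles with its middle near cradle y = -20 mm and slid it slowly to the stop. The stop was solid: 1.4 mm more command moved the barrel only 0.1 mm, and the push peaked at about 7.6 N against the 15 N limit.
- **Clamping:** I turned the bar back over its notch and let it down slowly until the pad took the load. The last small step pressed down about 6 N, which I eased before letting go.

**Last checks:** The final pictures show the barrel's end meeting the screw with no button gap, the bar down in its notch with its pad over the barrel, and the gripper well clear with about zero force. The brass tube, screwdriver and bearing nut appear where they were. The brass block is only partly in view, and I never went near it.

**Disagreements:** The barrel's end measured about 1 mm closer to the stop than I calculated, which is within the camera accuracy. I did not measure the final clamp height directly. While lowering the bar I saw sideways forces of up to 6 N on the knob, and I shifted the grip to relieve them.

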